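# Gauge a salvaged spindle

### The arm

A 6-joint arm with a two-finger parallel gripper is mounted at the origin on the work surface. World frame = base frame: x ahead of the robot, y to its left, z up, the work surface at z = 0. Lengths are in m, angles in rad, forces in N, time in s.
With the tool pointing down it reaches from about 0.425 to 0.95 m from the base axis. Payload 3.5 kg.
Tool frame: the origin (TCP) lies midway between the tips of the shut fingers; the grasp point (between the pads) lies 19 mm behind it; x points along the fingers, y is the direction in which the jaws open and shut, and the axes are right-handed (so a half turn about x gives the same grasp; the last joint's range is limited). The gripper opens to 85 mm and grips with 20 to 120 N. Pads are 22 mm wide; open, the fingers measure 114 mm over their backs; the gripper's body (76 mm by 85 mm) begins 54 mm behind the grasp point. The pads swing forward as they close: fully open they stand 13 mm farther back than shut.
Start: joints at [-1.342, 0.286, 1.577, -0, 1.279, -0.15], TCP at [0.25, -0.627, 0.231] pointing down, gripper open.
Joint ranges: [-2.77, 2.77], [-0.9, 2.22], [0.21, 2.48], [-1.53, 4.67], [0.24, 2.81], [-2.84, 2.84]. Speed limits (rad/s): [2.79, 2.79, 3.14, 3.14, 3.14, 3.14].

### API

Orientations are given as a unit quaternion [x, y, z, w].
In Python, from plant import ctrl, vision gives the robot as it stands. The module is installed in compiled form; this text tells all that it offers.
- The arm moves only by the tool play_rows, never from a script. Its arguments are lists of equal length, an entry for each row: "claw": the closure in counts, from 0 (fully open) to 255 (shut); "travel": the shift along the tool's x, y, z in m, a list of three; "dr": the turn, a rotation vector about the tool's x, y, z in rad, a list of three. In form: {"claw": [claw, ...], "travel": [[tx, ty, tz], ...], "dr": [[wx, wy, wz], ...]}. A call has 1 to 20 rows; each row is the pose to reach, as a shift and turn from the pose measured when the call began, along the tool's axes at that moment; what a row does not reach only later rows make up. A row lasts 1/10 s, in which the tool goes at most 50 mm and 8.59 degrees, less where a joint would pass 70% of its speed; a pose out of reach is approached as far as the arm can. A call with a gripper value outside its range is refused whole. The fingers move at their own pace and stop on an object; "force" is the grip in N (left out, the last holds). Time passes only in rows, so rows that repeat a pose let the fingers close. It gives the time, the measured TCP pose, the force and the opening at its end, in the units of the state.
- ctrl.get_state(): the state, without advancing time (a new reading comes with each control period).
- vision.read_camera(name): name is "scene" or "top" or "wrist"; returns a dict with "img" (384x512x3 uint8, red, green, blue), "range_z" (384x512 float32, m along the optical axis (not along the pixel's ray), 0 where there is no reading), "K" (3x3 intrinsics, pixels), "distortion" ([k1, k2, p1, p2, k3] as OpenCV has them; the pictures are not rectified), "world_to_cam" (4x4, takes a point from world to camera coordinates). Camera axes: x right, y up, looking along -z (the intrinsics and any distortion apply to the point x, -y, -z); pixel columns grow to the right and rows downward; lengths in m; the calibration is good to about 2 mm. A picture is of the moment at which its call begins.
- ctrl.sign_off(): hands the job in, once; it reports no verdict.
The state is a dict: "time": time; "qpos": joint angles; "dq": joint speeds; "joint_efforts": joint torques, N m; "eef_pos": TCP position; "tcp_rot": TCP orientation; "contact_force": force on the tool from outside, world axes, zero at the start; "wrist_torque": the same for the moment, N m; "opening": opening from 0.0 (shut) to 1.0 (fully open).
Only numpy, scipy, OpenCV 4.12 (cv2) and the standard library are available. Lean on these libraries where they do the work, as an engineer would, in place of code of your own. Each camera call takes 0.05 s, during which the arm holds its last target.

### The job

Take the spindle that stands in the single wooden stand by its black head and find its size on the hole gauge: starting at the narrowest hole, press its steel shank down gently at each hole in turn, towards the wide end, feeling whether it really refuses, until the first hole lets it pass. Push it fully home there, head down on the plate, and let go of it. Never force the spindle against the gauge, and leave the two spindles in the long rack where they are.

Things in the scene. Friction and masses are not known exactly. Their poses are not given: they have to be found in the camera images.
- spindle_a: one of three spindles with like heads: steel shank 45 mm long, 9, 12 or 15 mm thick (each once; which is which is unknown), foot chamfered 1 mm; on it a black head: flange 28 mm across, 4 mm thick, then a round grip 22 mm across, 32 mm high. 70 to 140 g. Hangs by its flange in a wooden block, shank hidden; places are swapped. Origin: centre of the foot; z up the axis (flange underside at 45, top at 81 mm)
- spindle_b: one of three spindles with like heads: steel shank 45 mm long, 9, 12 or 15 mm thick (each once; which is which is unknown), foot chamfered 1 mm; on it a black head: flange 28 mm across, 4 mm thick, then a round grip 22 mm across, 32 mm high. 70 to 140 g. Hangs by its flange in a wooden block, shank hidden; places are swapped. Origin: centre of the foot; z up the axis (flange underside at 45, top at 81 mm)
- spindle_c: one of three spindles with like heads: steel shank 45 mm long, 9, 12 or 15 mm thick (each once; which is which is unknown), foot chamfered 1 mm; on it a black head: flange 28 mm across, 4 mm thick, then a round grip 22 mm across, 32 mm high. 70 to 140 g. Hangs by its flange in a wooden block, shank hidden; places are swapped. Origin: centre of the foot; z up the axis (flange underside at 45, top at 81 mm)
- gauge: hole gauge, fixed to the table: rigid aluminium plate 60 x 190 mm, 12 mm thick, on a leg at each end, top face 62 mm above the table; a straight row of four upright through holes along its y axis, 44 mm apart, 7, 10, 13 and 16 mm in diameter, widest at +y. A shank too thick for a hole rests on its rim, chamfer sunk in by under 2 mm. Room below for the whole shank. Origin on the table under its centre
- hole0 (a point): centre of the mouth of the gauge's 7 mm hole (narrowest, too small for any of the spindles), on the plate's top face, 62 mm above the table; through hole, z up
- hole1 (a point): centre of the mouth of the gauge's 10 mm hole (second; takes the 9 mm shank), on the plate's top face, 62 mm above the table; through hole, z up
- hole2 (a point): centre of the mouth of the gauge's 13 mm hole (third; takes the 12 mm shank), on the plate's top face, 62 mm above the table; through hole, z up
- hole3 (a point): centre of the mouth of the gauge's 16 mm hole (widest; takes the 15 mm shank), on the plate's top face, 62 mm above the table; through hole, z up
- stand_hole0 (a point): centre of the mouth of the 20 mm hole in the single wooden stand (a block 60 x 60 mm, 56 mm high, fixed), on its top face; the spindle to be gauged hangs here by its flange. The other two hang in the long rack, of the same height, 60 x 150 mm, with two holes, farther from the robot. Heads are rigid and bear a hard grip; held lightly, a spindle tilts between the fingers as it is pressed
Not all that is in view belongs to the job. Leave any turquoise look-alike of the part that bears stand_hole0 alone.

How it is judged:
By the outcome, as a careful person would: the job done as asked, in the order asked, and still so for the second after the job is handed in, with the robot touching nothing.
It also fails if it takes over 72 s, if anything falls off the work surface, if the arm or the gripper's body presses on something with over 40 N, if the wrist force passes 120 N, or if a joint passes its speed limit or range.

## Working session

There is one attempt and no reset: what is moved stays moved. The work goes in short steps, Python scripts to look and compute and a tool call to move; the robot and the scene stay as the last step left them, time stands still between calls to the robot, and variables do not carry over. Pictures are saved under pics/ and viewed, and the job is handed in when it is done.

Besides the shell and the picture viewer there is one more tool, called after ">>>" by a JSON object that holds its "method" and its "body", one argument or row to a line. play_rows: Moves the arm, as the interface text tells. Its arguments: {"type":"object","properties":{"claw":{"type":"array","items":{"type":"number"}},"travel":{"type":"array","items":{"type":"array","items":{"type":"number"}}},"dr":{"type":"array","items":{"type":"array","items":{"type":"number"}}},"force":{"type":"number"}},"required":["claw","travel","dr"]}

```bash
mkdir -p pics; ls; cat > h.py <<'E'
import numpy as np, cv2
from plant import ctrl, vision
def shot(name, fn=None):
    d=vision.read_camera(name)
    if fn: cv2.imwrite('pics/'+fn, cv2.cvtColor(d['img'],cv2.COLOR_RGB2BGR))
    np.savez('pics/'+(fn or name)+'.npz', **{k:np.asarray(v) for k,v in d.items()})
    return d
def load(fn): return dict(np.load('pics/'+fn+'.npz'))
def ray(d,px):
    p=cv2.undistortPoints(np.array([[px]],float),d['K'],d['distortion']).ravel()
    T=np.linalg.inv(d['world_to_cam']); v=T[:3,:3]@np.array([p[0],-p[1],-1.]); return T[:3,3],v
def onplane(d,px,z):
    o,v=ray(d,px); return o+v*(z-o[2])/v[2]
def bydepth(d,px):
    o,v=ray(d,px); return o+v*float(d['range_z'][int(round(px[1])),int(round(px[0]))])
def tri(d1,p1,d2,p2):
    o1,v1=ray(d1,p1);o2,v2=ray(d2,p2)
    A=np.stack([v1,-v2],1); s=np.linalg.lstsq(A,o2-o1,rcond=None)[0]
    a=o1+v1*s[0]; b=o2+v2*s[1]; return (a+b)/2, np.linalg.norm(a-b)
def proj(d,P):
    c=d['world_to_cam']@np.append(P,1); 
    return cv2.projectPoints(np.array([[c[0],-c[1],-c[2]]]),np.zeros(3),np.zeros(3),d['K'],d['distortion'])[0].ravel()
E
python3 - <<'E'
from h import *
np.set_printoptions(precision=4,suppress=True)
for n in ['scene','top','wrist']:
    d=shot(n,n+'0.png'); T=np.linalg.inv(d['world_to_cam']); print(n,T[:3,3],-T[:3,2],d['K'][0,0],d['distortion'])
print(ctrl.get_state())
E
```

```text
pics
scene [0.9366 0.4741 0.5051] [-0.5996 -0.5757 -0.556 ] 364.8151087884169 [-0.1162  0.      0.      0.      0.    ]
top [0.3868 0.0083 0.9928] [ 0.125   0.026  -0.9918] 414.6949463282821 [-0.0509  0.      0.      0.      0.    ]
wrist [ 0.3139 -0.6008  0.3732] [-0.2573 -0.1007 -0.9611] 335.39876936286987 [-0.0649  0.      0.      0.      0.    ]
{'time': 0.15, 'qpos': array([-1.342 ,  0.287 ,  1.5778,  0.    ,  1.2786, -0.15  ]), 'dq': array([-0.0007, -0.0025, -0.0044, -0.0005, -0.0021, -0.0004]), 'joint_efforts': array([  0.0014, -40.6599, -29.3142,  -0.0001,   0.0039,  -0.    ]), 'eef_pos': array([ 0.2495, -0.6266,  0.2303]), 'tcp_rot': array([-0.6944, -0.1338,  0.6945, -0.1325]), 'contact_force': array([ 0.0168,  0.5022, -0.3452]), 'wrist_torque': array([ 0.0359, -0.0095, -0.0159]), 'opening': 1.0003114253367793}
```

View pics/scene0.png

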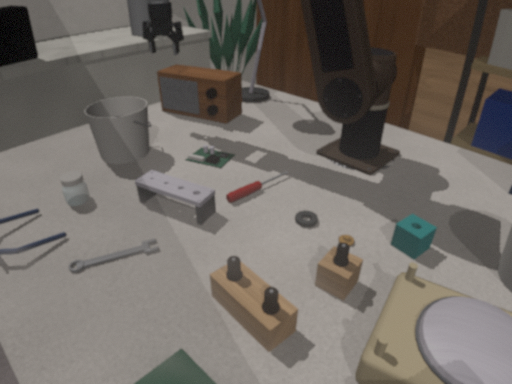

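View pics/top0.png

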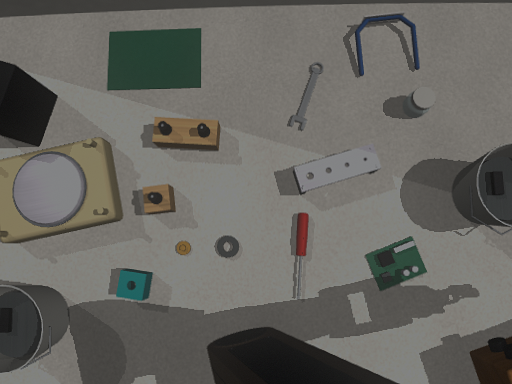

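View pics/wrist0.png

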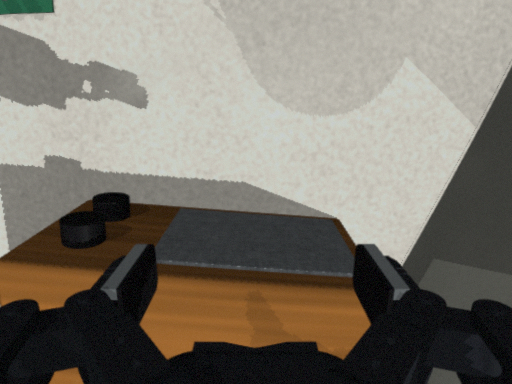

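Scene: the single wooden stand is at (340,270), with its head at (342,253). The long rack is at (253,303), the turquoise decoy at (413,235) and the gauge at (176,193). In the top view the stand head is at (155,198), the rack heads at (165,128) and (203,130), the decoy at (134,285), and the gauge holes run from (310,176) (wide) to (365,158) (narrow).

Candidates for the spindle, by top pixel: (155,198) in the single wooden stand, (165,128) and (203,130) in the long rack, and the empty turquoise block at (134,285). I choose (155,198) and will check it in a close crop.

```bash
python3 - <<'E'
from h import *
t=cv2.imread('pics/top0.png'); s=cv2.imread('pics/scene0.png')
a=cv2.resize(t[170:230,120:200],None,fx=5,fy=5,interpolation=cv2.INTER_CUBIC)
b=cv2.resize(t[140:200,285:385],None,fx=4,fy=4,interpolation=cv2.INTER_CUBIC)
c=cv2.resize(s[225:305,305:375],None,fx=4,fy=4,interpolation=cv2.INTER_CUBIC)
e=cv2.resize(s[165:225,130:220],None,fx=4,fy=4,interpolation=cv2.INTER_CUBIC)
W=np.zeros((580,800,3),np.uint8)
W[:300,:400]=a; W[:240,400:]=b; W[300:540,400:760]=e; W[300:580,:280]=c[:280]
cv2.imwrite('pics/crop0.png',W)
E
```

```text
(no output)
```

View pics/crop0.png

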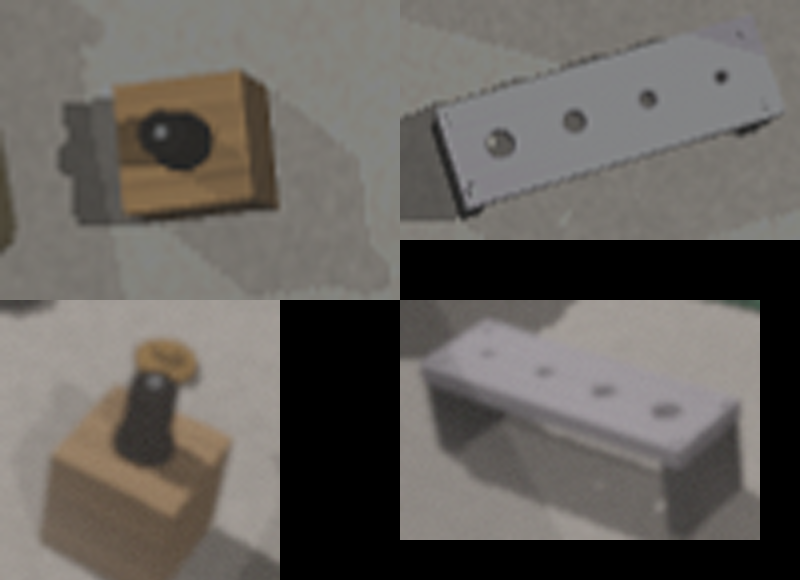

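```bash
python3 - <<'E'
from h import *
np.set_printoptions(precision=4,suppress=True)
t=load('top0.png'); s=load('scene0.png')
off=-0.375 # zoom centre shift approx
T=[(310,175.5),(328.5,170.25),(347.25,164.75),(365.25,159.25)];S=[(196.5,192.75),(180.75,187.75),(166,183),(152,178.25)]
for a,b in zip(T,S):
    a=np.array(a)+off;b=np.array(b)+off
    print(tri(t,a,s,b), 'top@.062',onplane(t,a,.062)[:2],'sc',onplane(s,b,.062)[:2], bydepth(t,a))
a=np.array((152.5,196.8))+off;b=np.array((344.2,245))+off
print('head',tri(t,a,s,b),onplane(t,a,.092)[:2],onplane(s,b,.092)[:2],bydepth(t,a))
# plate via depth cluster
D=t['range_z']; 
def cloud(x0,x1,y0,y1):
    v,u=np.mgrid[y0:y1,x0:x1]; P=np.array([bydepth(t,(i,j)) for i,j in zip(u.ravel(),v.ravel())]); return P
P=cloud(285,385,140,200); m=(P[:,2]>.055)&(P[:,2]<.07); r=cv2.minAreaRect((P[m,:2]*1000).astype(np.float32)); print('plate',r,np.median(P[m,2]))
P=cloud(130,185,175,225); m=(P[:,2]>.05)&(P[:,2]<.062); r=cv2.minAreaRect((P[m,:2]*1000).astype(np.float32)); print('stand',r,np.median(P[m,2]))
m=(P[:,2]>.08)&(P[:,2]<.11);print('headtop',m.sum(),np.median(P[m],0),P[m].mean(0),np.ptp(P[m],0))
E
```

```text
(array([ 0.5424, -0.0976,  0.0621]), np.float64(0.00022318076084882227)) top@.062 [ 0.5425 -0.0977] sc [ 0.5422 -0.0977] [ 0.552  -0.1042  0.0053]
(array([ 0.5542, -0.1404,  0.0617]), np.float64(0.0007236032765439197)) top@.062 [ 0.5538 -0.1401] sc [ 0.5546 -0.1402] [ 0.5652 -0.1502 -0.0018]
(array([ 0.5659, -0.1834,  0.0612]), np.float64(0.00018070901733915692)) top@.062 [ 0.5657 -0.1832] sc [ 0.5667 -0.1823] [ 0.5676 -0.1852  0.0519]
(array([ 0.5779, -0.2249,  0.0619]), np.float64(0.00047131338645959025)) top@.062 [ 0.5777 -0.2247] sc [ 0.5781 -0.225 ] [ 0.5788 -0.2261  0.0565]
head (array([0.4961, 0.2537, 0.0942]), np.float64(0.0012871624639067222)) [0.4967 0.2537] [0.4933 0.253 ] [0.4961 0.2524 0.0967]
plate ((559.4180908203125, -160.6707763671875), (61.757667541503906, 189.49423217773438), 15.219854354858398) 0.06265090835598075
stand ((498.4107360839844, 254.1590576171875), (60.54598617553711, 61.45265579223633), 5.999459266662598) 0.05714300998911198
headtop 86 [0.4976 0.2526 0.0927] [0.4978 0.2531 0.092 ] [0.0211 0.0215 0.0174]
```

Both views agree: the plate holes come out at z = 0.062 with 132 mm across the row, and the head top at z ≈ 0.093. The crop confirms the head in the single wooden stand. Next I check for obstacles and plan the approach.

```bash
cat >> h.py <<'E'
from scipy.spatial.transform import Rotation as R
def down(yaw):  # tool x down, y axis at world yaw
    x=np.array([0,0,-1.]);y=np.array([np.cos(yaw),np.sin(yaw),0]);return R.from_matrix(np.stack([x,y,np.cross(x,y)],1))
def plan(p,yaw=None,st=None):
    st=st or ctrl.get_state(); R0=R.from_quat(st['tcp_rot']); 
    t=R0.inv().apply(np.array(p)-st['eef_pos']); w=np.zeros(3) if yaw is None else (R0.inv()*down(yaw)).as_rotvec()
    print('travel',t.round(4),'dr',w.round(4),'deg',np.degrees(np.linalg.norm(w)).round(1))
def stat():
    st=ctrl.get_state(); M=R.from_quat(st['tcp_rot']).as_matrix()
    print('t',round(st['time'],2),'p',st['eef_pos'].round(4),'x',M[:,0].round(3),'y',M[:,1].round(3),'yaw',round(np.arctan2(M[1,1],M[0,1]),3),'F',st['contact_force'].round(2),'M',st['wrist_torque'].round(2),'op',round(st['opening'],3),'q',st['qpos'].round(2))
    return st
E
python3 - <<'E'
from h import *
st=stat()
t=load('top0.png'); s=load('scene0.png')
for d,n in ((t,'top'),(s,'scene')):
    g={}
    for v in range(0,384,4):
        for u in range(0,512,4):
            if d['range_z'][v,u]>0:
                P=bydepth(d,(u,v)); 
                if 0.2<P[0]<.85 and -.7<P[1]<.45 and P[2]<.6: 
                    k=(int(P[0]*10),int(np.floor(P[1]*10))); g[k]=max(g.get(k,0),P[2])
    print(n)
    for x in range(8,1,-1): print(x,[ '%3d'%(1000*g.get((x,y),0)) for y in range(3,-8,-1)])
for yaw in (0,.27,-.3,np.pi/2,-np.pi/2): print(yaw); plan((.498,.254,.17),yaw)
E
```

```text
t 0.15 p [ 0.2495 -0.6266  0.2303] x [-0.     0.002 -1.   ] y [ 0.37  -0.929 -0.002] yaw -1.192 F [ 0.02  0.5  -0.35] M [ 0.04 -0.01 -0.02] op 1.0 q [-1.34  0.29  1.58  0.    1.28 -0.15]
top
8 ['  7', '  7', '  4', '  4', '  5', ' 10', ' 23', ' 18', '  5', '  4', '  3']
7 ['  7', '  5', '  6', '  4', ' 11', '  9', '  5', ' 74', '  4', '  5', '  2']
6 ['100', ' 93', ' 95', '  5', ' 11', '  5', ' 64', ' 65', '  4', '  4', '  1']
5 [' 74', ' 91', '  5', '  5', ' 66', ' 66', ' 65', '  4', '151', '145', '  0']
4 ['100', ' 96', ' 12', ' 13', ' 29', '  6', '  6', '  4', '151', '111', '  0']
3 [' 58', ' 59', ' 17', ' 13', ' 25', '  5', ' 18', ' 26', '  4', '  4', '  0']
2 [' 58', ' 59', '268', '519', '593', '599', '  6', '  5', '  5', '  5', '  0']
scene
8 ['  0', '  5', '  4', '  2', '  2', '  8', ' 23', ' 22', '  2', '  1', '  1']
7 ['  2', '  4', '  4', '  3', '  8', '  8', '  3', ' 71', '  2', '  2', '  3']
6 ['101', ' 95', ' 93', '  3', '  9', '  3', ' 62', ' 69', '  2', '  1', '  3']
5 [' 72', ' 93', '  2', '  2', ' 63', ' 63', ' 64', '  2', '151', '149', '144']
4 ['100', ' 95', ' 10', ' 12', ' 25', '  1', '  1', '  2', '149', '151', '147']
3 [' 58', ' 58', ' 14', ' 13', ' 25', '  1', ' 15', ' 21', '  2', '  3', '  0']
2 [' 57', ' 58', '272', '446', '442', '  2', '  3', '  3', '  3', '412', '413']
0
travel [ 0.0617 -0.7262 -0.5565] dr [-1.192  -0.0013  0.0014] deg 68.3
0.27
travel [ 0.0617 -0.7262 -0.5565] dr [-1.462e+00 -1.500e-03  1.200e-03] deg 83.8
-0.3
travel [ 0.0617 -0.7262 -0.5565] dr [-0.892  -0.001   0.0015] deg 51.1
1.5707963267948966
travel [ 0.0617 -0.7262 -0.5565] dr [-2.7628e+00 -2.5000e-03  1.0000e-04] deg 158.3
-1.5707963267948966
travel [ 0.0617 -0.7262 -0.5565] dr [3.788e-01 1.000e-04 1.800e-03] deg 21.7
```

```bash
python3 - <<'E'
from h import *
plan((.5,-.1,.23),.27);plan((.498,.254,.17),.27)
E
```

```text
travel [ 0.0011 -0.3967 -0.4275] dr [-1.462e+00 -1.500e-03  1.200e-03] deg 83.8
travel [ 0.0617 -0.7262 -0.5565] dr [-1.462e+00 -1.500e-03  1.200e-03] deg 83.8
```

>>> {"method": "play_rows", "body": {
  "claw": [0,0,0,0,0,0,0,0,0,0,0,0,0,0,0,0,0,0,0,0],
  "travel": [
    [0,-0.033,-0.036],
    [0,-0.066,-0.071],
    [0,-0.099,-0.107],
    [0,-0.132,-0.142],
    [0,-0.165,-0.178],
    [0,-0.198,-0.214],
    [0,-0.231,-0.249],
    [0,-0.264,-0.285],
    [0,-0.297,-0.32],
    [0,-0.33,-0.356],
    [0,-0.363,-0.392],
    [0,-0.397,-0.427],
    [0,-0.438,-0.443],
    [0,-0.479,-0.459],
    [0,-0.52,-0.475],
    [0,-0.561,-0.491],
    [0,-0.602,-0.508],
    [0.01,-0.643,-0.524],
    [0.03,-0.685,-0.54],
    [0.05,-0.726,-0.556]
  ],
  "dr": [
    [-0.08,0,0],
    [-0.16,0,0],
    [-0.24,0,0],
    [-0.32,0,0],
    [-0.4,0,0],
    [-0.48,0,0],
    [-0.56,0,0],
    [-0.64,0,0],
    [-0.72,0,0],
    [-0.8,0,0],
    [-0.88,0,0],
    [-0.96,0,0],
    [-1.04,0,0],
    [-1.12,0,0],
    [-1.2,0,0],
    [-1.28,0,0],
    [-1.36,0,0],
    [-1.44,0,0],
    [-1.462,0,0],
    [-1.462,0,0]
  ],
  "force": 120
}}

```text
time: 2.15
eef_pos: [0.4974, 0.2556, 0.1816]
tcp_rot: [0.429, 0.563, -0.427, 0.563]
contact_force: [0.4, -0.1, -1.7]
opening: 1.001
```

```bash
python3 - <<'E'
from h import *
st=stat(); shot('wrist','wrist1.png'); shot('scene','scene1.png'); plan((.498,.254,.13),.27)
E
```

```text
t 2.15 p [0.4974 0.2556 0.1816] x [ 0.001  0.002 -1.   ] y [0.964 0.267 0.002] yaw 0.271 F [ 0.43 -0.14 -1.7 ] M [-0.03 -0.07 -0.02] op 1.001 q [0.29 0.08 1.91 0.   1.15 0.02]
travel [0.0478 0.0027 0.0041] dr [ 0.0054 -0.0031  0.0065] deg 0.5
```

View pics/wrist1.png

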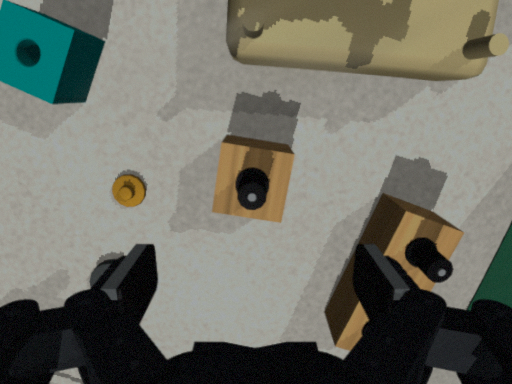

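Wrist view: stand at (253,180), head top at about (253,196), with the rack off to the right, clear of the fingers. I'll measure the head from here and cross-check it.

```bash
python3 - <<'E'
from h import *
np.set_printoptions(precision=4,suppress=True)
w=load('wrist1.png'); t=load('top0.png')
g=cv2.cvtColor(w['img'],cv2.COLOR_RGB2GRAY)
m=(g[160:220,225:285]<60).astype(np.uint8); c=max(cv2.findContours(m,0,2)[0],key=cv2.contourArea); print(cv2.boundingRect(c),cv2.minEnclosingCircle(c))
v,u=np.mgrid[160:220,225:285]; P=np.array([bydepth(w,(i,j)) for i,j in zip(u.ravel(),v.ravel())])
k=(P[:,2]>.085)&(P[:,2]<.1); print('headtop',P[k].mean(0),np.ptp(P[k],0),k.sum())
k=(P[:,2]>.05)&(P[:,2]<.059); print('stand',cv2.minAreaRect((P[k,:2]*1000).astype(np.float32)),np.median(P[k,2]))
pp=np.stack([u.ravel(),v.ravel()],1)
k=(P[:,2]>.085)&(P[:,2]<.1); pc=pp[k].mean(0); print('px',pc, onplane(w,pc,.092), tri(w,pc,t,(152.1,196.4)))
cv2.imwrite('pics/w1c.png',cv2.resize(cv2.cvtColor(w['img'][125:235,200:310],cv2.COLOR_RGB2BGR),None,fx=5,fy=5,interpolation=2))
E
```

```text
(11, 7, 33, 43) ((26.0, 28.0), 21.213302612304688)
headtop [0.4942 0.2548 0.0922] [0.0214 0.0216 0.011 ] 707
stand ((498.4246826171875, 248.4835662841797), (49.944271087646484, 51.82926940917969), 15.114501953125) 0.05650576107763769
px [251.2079 194.3182] [0.4942 0.2548 0.092 ] (array([0.4956, 0.2542, 0.0906]), np.float64(0.0026197769250167376))
```

View pics/w1c.png

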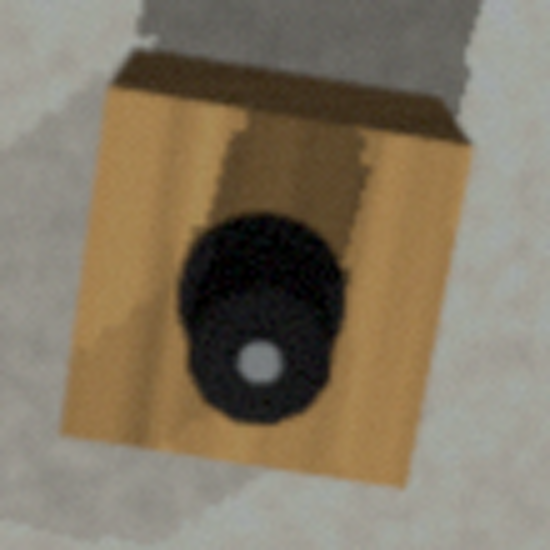

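```bash
python3 - <<'E'
from h import *
w=load('wrist1.png')
print(onplane(w,(251.6,195.2),.092),onplane(w,(252.1,183.8),.060))
plan((.4955,.254,.11),.27); plan((.4955,.254,.064),.27)
E
```

```text
[0.49466139 0.25422371 0.092     ] [0.49481655 0.25426697 0.06      ]
travel [0.0678 0.0004 0.0035] dr [ 0.0054 -0.0031  0.0065] deg 0.5
travel [0.1138 0.0007 0.0037] dr [ 0.0054 -0.0031  0.0065] deg 0.5
```

>>> {"method": "play_rows", "body": {
  "claw": [0,0,0,0,0,0,0,0,0,0],
  "travel": [
    [0.03,0.001,0.004],
    [0.05,0.001,0.004],
    [0.068,0.001,0.004],
    [0.08,0.001,0.004],
    [0.09,0.001,0.004],
    [0.1,0.001,0.004],
    [0.107,0.001,0.004],
    [0.114,0.001,0.004],
    [0.114,0.001,0.004],
    [0.114,0.001,0.004]
  ],
  "dr": [
    [0.005,-0.003,0.006],
    [0.005,-0.003,0.006],
    [0.005,-0.003,0.006],
    [0.005,-0.003,0.006],
    [0.005,-0.003,0.006],
    [0.005,-0.003,0.006],
    [0.005,-0.003,0.006],
    [0.005,-0.003,0.006],
    [0.005,-0.003,0.006],
    [0.005,-0.003,0.006]
  ],
  "force": 120
}}

```text
time: 3.25
eef_pos: [0.496, 0.2538, 0.0639]
tcp_rot: [0.428, 0.563, -0.428, 0.563]
contact_force: [-0.5, -0.4, -0.4]
opening: 0.998
```

```bash
python3 - <<'E'
from h import *
st=stat(); shot('wrist','wrist2.png'); shot('scene','scene2.png'); plan((.4955,.254,.064),.27)
a=cv2.imread('pics/wrist2.png'); b=cv2.imread('pics/scene2.png')[200:320,270:430]
cv2.imwrite('pics/c2.png',np.hstack([a[:, 100:420],cv2.resize(b,(480,360),interpolation=2)[:384].copy() if 0 else cv2.copyMakeBorder(cv2.resize(b,(480,360),interpolation=2),0,24,0,0,0)]))
E
```

```text
t 3.25 p [0.496  0.2538 0.0639] x [-0. -0. -1.] y [ 0.964  0.267 -0.   ] yaw 0.271 F [-0.53 -0.39 -0.4 ] M [-0.01  0.03 -0.01] op 0.998 q [0.29 0.23 1.98 0.   0.93 0.02]
travel [ 0.0003 -0.0008 -0.0003] dr [ 0.0005 -0.0001 -0.0006] deg 0.0
```

View pics/c2.png

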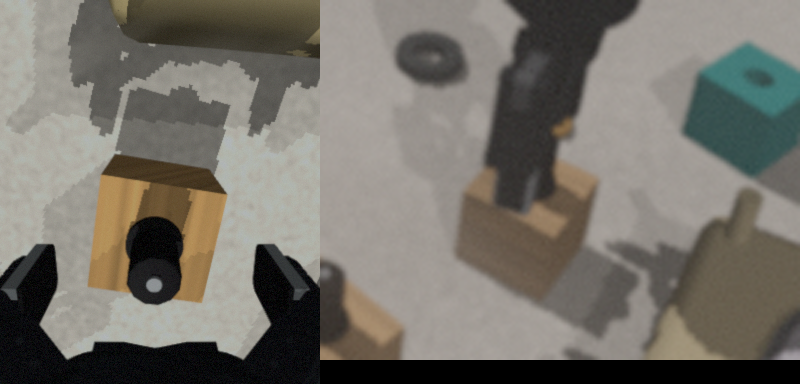

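The head top at (254,285) is midway between the pad tips (155 and 355 in columns). I close with a hard grip.

>>> {"method": "play_rows", "body": {
  "claw": [120,180,255,255,255,255,255,255,255,255],
  "travel": [
    [0,-0.001,0],
    [0,-0.001,0],
    [0,-0.001,0],
    [0,-0.001,0],
    [0,-0.001,0],
    [0,-0.001,0],
    [0,-0.001,0],
    [0,-0.001,0],
    [0,-0.001,0],
    [0,-0.001,0]
  ],
  "dr": [
    [0,0,0],
    [0,0,0],
    [0,0,0],
    [0,0,0],
    [0,0,0],
    [0,0,0],
    [0,0,0],
    [0,0,0],
    [0,0,0],
    [0,0,0]
  ],
  "force": 120
}}

```text
time: 4.35
eef_pos: [0.4956, 0.2538, 0.0649]
tcp_rot: [0.428, 0.563, -0.428, 0.563]
contact_force: [-1.2, 0.1, 5.4]
opening: 0.219
```

```bash
python3 - <<'E'
from h import *
st=stat(); shot('scene','scene3.png');shot('wrist','wrist3.png')
a=cv2.imread('pics/wrist3.png'); b=cv2.imread('pics/scene3.png')[200:320,270:430]
cv2.imwrite('pics/c3.png',np.hstack([a[:, 100:420],cv2.copyMakeBorder(cv2.resize(b,(480,360),interpolation=2),0,24,0,0,0)]))
E
```

```text
t 4.35 p [0.4956 0.2538 0.0649] x [ 0.001  0.    -1.   ] y [0.964 0.267 0.001] yaw 0.271 F [-1.23  0.09  5.4 ] M [-0.07  0.19  0.05] op 0.219 q [0.29 0.23 1.98 0.   0.93 0.02]
```

View pics/c3.png

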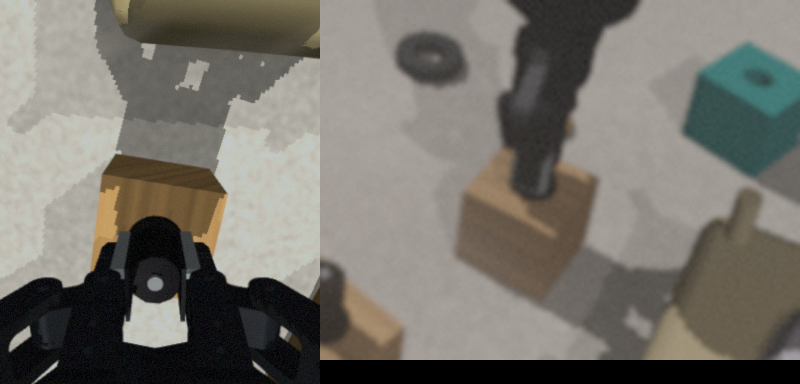

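The head is held between the pads, opening 0.219. I lift.

>>> {"method": "play_rows", "body": {
  "claw": [255,255,255,255,255,255,255,255,255,255,255],
  "travel": [
    [-0.005,0,0],
    [-0.012,0,0],
    [-0.022,0,0],
    [-0.035,0,0],
    [-0.05,0,0],
    [-0.065,0,0],
    [-0.08,0,0],
    [-0.095,0,0],
    [-0.11,0,0],
    [-0.12,0,0],
    [-0.12,0,0]
  ],
  "dr": [
    [0,0,0],
    [0,0,0],
    [0,0,0],
    [0,0,0],
    [0,0,0],
    [0,0,0],
    [0,0,0],
    [0,0,0],
    [0,0,0],
    [0,0,0],
    [0,0,0]
  ],
  "force": 120
}}

```text
time: 5.55
eef_pos: [0.4966, 0.254, 0.1872]
tcp_rot: [0.43, 0.562, -0.426, 0.564]
contact_force: [0.5, 0.0, -0.5]
opening: 0.223
```

```bash
python3 - <<'E'
from h import *
st=stat(); shot('scene','scene4.png');shot('wrist','wrist4.png'); shot('top','top4.png')
a=cv2.imread('pics/wrist4.png'); b=cv2.imread('pics/scene4.png')[140:300,260:430]
cv2.imwrite('pics/c4.png',np.hstack([a[:, 100:420],cv2.resize(b,(408,384),interpolation=2)]))
plan((.5779,-.2249,.18),.27)
E
```

```text
t 5.55 p [0.4966 0.254  0.1872] x [ 0.005  0.002 -1.   ] y [0.964 0.267 0.005] yaw 0.271 F [ 0.54  0.02 -0.45] M [ 0.01 -0.01 -0.01] op 0.223 q [0.29 0.07 1.91 0.   1.16 0.02]
travel [ 0.004  -0.048   0.4832] dr [ 0.0005 -0.0001  0.0003] deg 0.0
```

View pics/c4.png

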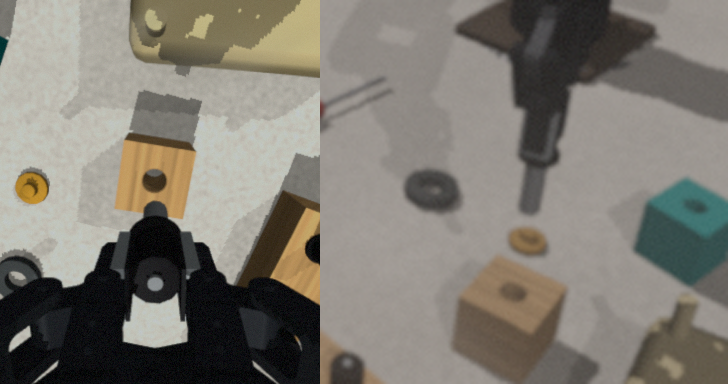

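The spindle is held upright with its shank free of the stand; wrist and scene views both show it. By eye it is near 12 mm, but the gauge will decide. I move to above hole0.

>>> {"method": "play_rows", "body": {
  "claw": [255,255,255,255,255,255,255,255,255,255,255,255,255,255,255,255,255,255,255],
  "travel": [
    [0,-0.001,0.01],
    [0,-0.003,0.03],
    [0,-0.006,0.06],
    [0,-0.009,0.09],
    [0,-0.012,0.125],
    [0,-0.016,0.16],
    [0,-0.02,0.195],
    [0,-0.023,0.23],
    [0,-0.026,0.265],
    [0,-0.03,0.3],
    [0,-0.033,0.335],
    [0,-0.037,0.37],
    [0,-0.04,0.405],
    [0,-0.043,0.435],
    [0,-0.046,0.46],
    [0.01,-0.048,0.475],
    [0.02,-0.048,0.483],
    [0.03,-0.048,0.483],
    [0.03,-0.048,0.483]
  ],
  "dr": [
    [0,0,0],
    [0,0,0],
    [0,0,0],
    [0,0,0],
    [0,0,0],
    [0,0,0],
    [0,0,0],
    [0,0,0],
    [0,0,0],
    [0,0,0],
    [0,0,0],
    [0,0,0],
    [0,0,0],
    [0,0,0],
    [0,0,0],
    [0,0,0],
    [0,0,0],
    [0,0,0],
    [0,0,0]
  ]
}}

```text
time: 7.6
eef_pos: [0.5761, -0.223, 0.1506]
tcp_rot: [0.428, 0.565, -0.428, 0.561]
contact_force: [-1.0, 0.3, -1.2]
opening: 0.221
```

```bash
python3 - <<'E'
from h import *
st=stat(); shot('scene','scene5.png');shot('wrist','wrist5.png'); shot('top','top5.png')
stat()
a=cv2.imread('pics/wrist5.png'); b=cv2.imread('pics/scene5.png')[100:230,90:230]
cv2.imwrite('pics/c5.png',np.hstack([a[:, 100:420],cv2.copyMakeBorder(cv2.resize(b,(420,390),interpolation=2)[:384],0,0,0,0,0)]))
E
```

```text
t 7.6 p [ 0.5761 -0.223   0.1506] x [-0.006  0.003 -1.   ] y [ 0.963  0.268 -0.004] yaw 0.271 F [-0.96  0.28 -1.21] M [0.03 0.04 0.01] op 0.221 q [-0.53  0.24  1.78  0.    1.12 -0.8 ]
t 7.75 p [ 0.5778 -0.2236  0.1539] x [-0.001  0.    -1.   ] y [ 0.963  0.269 -0.001] yaw 0.272 F [ 0.19 -0.03 -0.16] M [-0.01  0.02  0.02] op 0.222 q [-0.53  0.24  1.78  0.    1.12 -0.8 ]
```

View pics/c5.png

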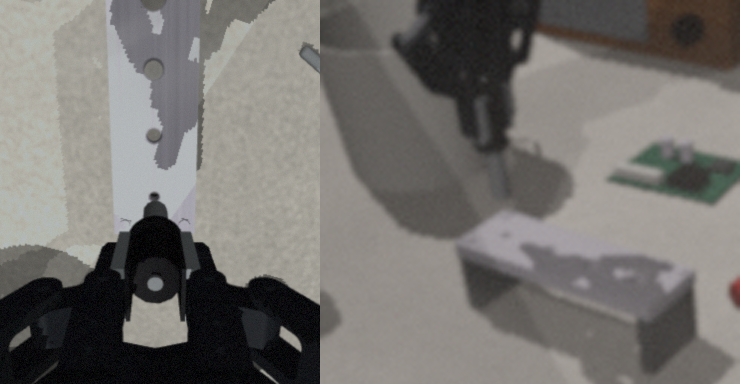

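View pics/top5.png

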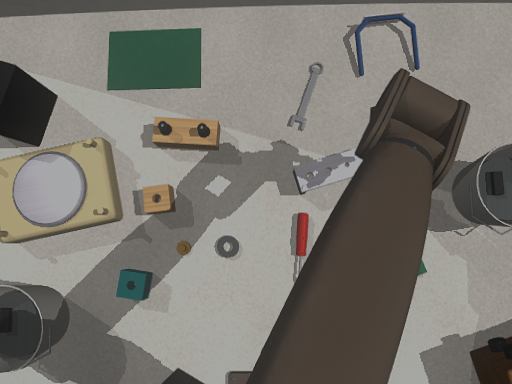

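The wrist view shows the shank foot at about (254,210) just in front of hole0 at (255,196), with hole1 at (254,135), hole2 at (254,70) and hole3 at (253,2). I take a crop for exact pixels.

```bash
python3 - <<'E'
from h import *
a=cv2.imread('pics/wrist5.png')
A=cv2.resize(a[185:225,230:280],None,fx=10,fy=10,interpolation=2); B=cv2.resize(a[50:150,235:275],None,fx=4,fy=4,interpolation=2)
s=cv2.imread('pics/scene5.png'); C=cv2.resize(s[140:190,130:180][:, :12],None,fx=1,fy=1)
W=np.zeros((400,660,3),np.uint8); W[:400,:500]=A; W[:400,500:660]=B
cv2.imwrite('pics/c5b.png',W)
cv2.imwrite('pics/c5s.png',cv2.resize(s[115:205,130:220],None,fx=6,fy=6,interpolation=2))
E
```

```text
(no output)
```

View pics/c5b.png

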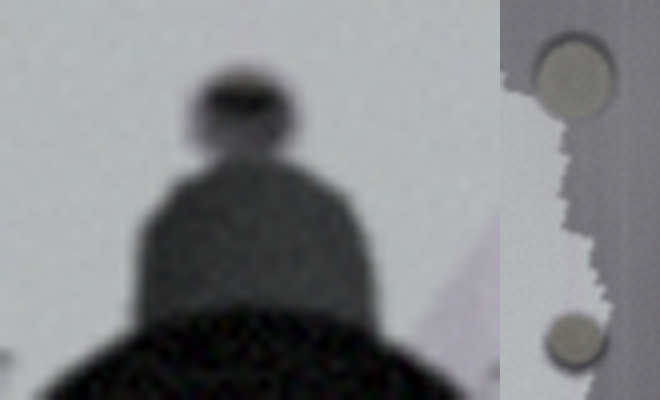

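View pics/c5s.png

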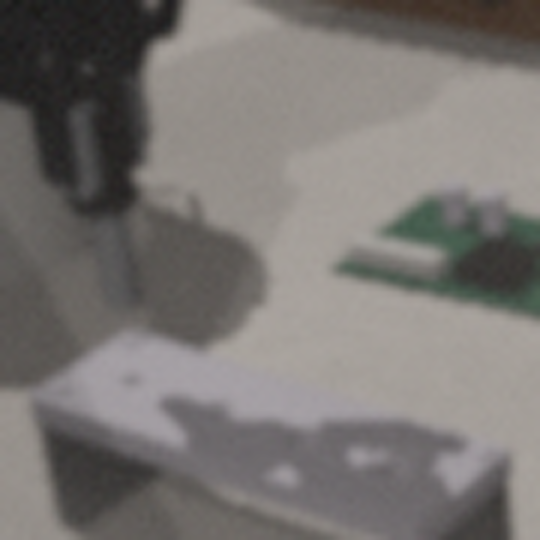

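```bash
python3 - <<'E'
from h import *
np.set_printoptions(precision=4,suppress=True)
w=load('wrist5.png'); s=load('scene5.png')
for n,p in (('h0',(254.05,195.85)),('h1',(253.6,134.6)),('h2',(253.4,69))): print(n,onplane(w,p,.062))
print('foot',onplane(w,(254.9,208.5),.100))
# scene: foot centre crop (122,300)/6
p=(130+122/6-.4,115+300/6-.4); print('scene foot',tri(w,(254.9,208.5),s,p)); print('scene h0',onplane(s,(130+131/6-.4,115+379/6-.4),.062))
print(onplane(s,p,.1))
plan((.578,-.2242,.118),.27)
E
```

```text
h0 [ 0.5754 -0.2245  0.062 ]
h1 [ 0.5633 -0.1819  0.062 ]
h2 [ 0.5516 -0.1402  0.062 ]
foot [ 0.5752 -0.221   0.1   ]
scene foot (array([ 0.5764, -0.2224,  0.0983]), np.float64(0.002602145389809638))
scene h0 [ 0.5781 -0.2258  0.062 ]
[ 0.5787 -0.2207  0.1   ]
travel [0.0359 0.     0.0007] dr [ 0.0019 -0.0006  0.0005] deg 0.1
```

```bash
python3 - <<'E'
from h import *
np.set_printoptions(precision=4,suppress=True)
w=load('wrist5.png')
a=cv2.imread('pics/wrist5.png')
cv2.imwrite('pics/c5h.png',cv2.resize(a[200:310,200:310],None,fx=5,fy=5,interpolation=2))
w4=load('wrist4.png')
E
```

```text
(no output)
```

View pics/c5h.png

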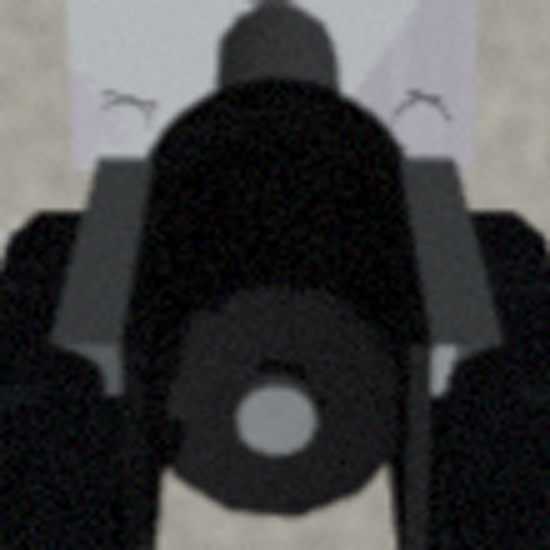

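```bash
python3 - <<'E'
from h import *
np.set_printoptions(precision=4,suppress=True)
w=load('wrist5.png'); st=stat()
print('top',onplane(w,(255.6,279.6),.181),'flange',onplane(w,(254.7,240.5),.149),'foot',onplane(w,(254.9,208.5),.1))
# sizes of predicted radii: project a vertical spindle axis at wrist-biased offset
for off in ((-.0026,.0),(-.0026,.0026),(0,0)):
    b=st['eef_pos'][:2]+off
    for r,z in ((.005,.1),(.014,.145),(.011,.181)):
        th=np.linspace(0,2*np.pi,73); q=np.array([proj(w,(b[0]+r*np.cos(a),b[1]+r*np.sin(a),z)) for a in th]); print(off,r,z,'u',q[:,0].min().round(1),q[:,0].max().round(1),'v',q[:,1].min().round(1),q[:,1].max().round(1),'c',q.mean(0).round(1))
E
```

```text
t 7.75 p [ 0.5778 -0.2236  0.1539] x [-0.001  0.    -1.   ] y [ 0.963  0.269 -0.001] yaw 0.272 F [ 0.19 -0.03 -0.16] M [-0.01  0.02  0.02] op 0.222 q [-0.53  0.24  1.78  0.    1.12 -0.8 ]
top [ 0.5759 -0.2218  0.181 ] flange [ 0.575  -0.2201  0.149 ] foot [ 0.5752 -0.221   0.1   ]
(-0.0026, 0.0) 0.005 0.1 u 245.7 261.9 v 204.6 219.9 c [253.9 212.3]
(-0.0026, 0.0) 0.014 0.145 u 224.7 281.9 v 216.6 269.0 c [253.7 243.2]
(-0.0026, 0.0) 0.011 0.181 u 224.2 281.0 v 257.6 307.4 c [253.  282.9]
(-0.0026, 0.0026) 0.005 0.1 u 246.8 263.1 v 200.7 216.1 c [255.1 208.5]
(-0.0026, 0.0026) 0.014 0.145 u 226.0 283.5 v 211.6 264.5 c [255.1 238.5]
(-0.0026, 0.0026) 0.011 0.181 u 225.8 283.0 v 251.5 302.0 c [254.8 277.2]
(0, 0) 0.005 0.1 u 249.8 266.0 v 205.7 221.0 c [258.  213.4]
(0, 0) 0.014 0.145 u 229.8 287.0 v 218.0 270.3 c [258.8 244.5]
(0, 0) 0.011 0.181 u 230.7 287.4 v 259.2 308.9 c [259.4 284.5]
```

```bash
python3 - <<'E'
from h import *
plan((.578,-.2265,.1195),.27)
E
```

```text
travel [ 0.0344 -0.0006  0.0029] dr [ 0.0019 -0.0006  0.0005] deg 0.1
```

>>> {"method": "play_rows", "body": {
  "claw": [255,255,255,255,255,255,255],
  "travel": [
    [0.008,0,0.003],
    [0.016,0,0.003],
    [0.023,0,0.003],
    [0.029,0,0.003],
    [0.033,-0.001,0.003],
    [0.0345,-0.0006,0.003],
    [0.0345,-0.0006,0.003]
  ],
  "dr": [
    [0,0,0],
    [0,0,0],
    [0,0,0],
    [0,0,0],
    [0.002,0,0],
    [0.002,0,0],
    [0.002,0,0]
  ]
}}

```text
time: 8.45
eef_pos: [0.5779, -0.2267, 0.1191]
tcp_rot: [0.428, 0.563, -0.428, 0.562]
contact_force: [0.7, 0.6, -1.0]
opening: 0.22
```

```bash
python3 - <<'E'
from h import *
st=stat(); shot('scene','scene6.png');shot('wrist','wrist6.png')
stat()
a=cv2.imread('pics/wrist6.png'); A=cv2.resize(a[90:240,205:305],None,fx=4,fy=4,interpolation=2)
s=cv2.imread('pics/scene6.png'); B=cv2.resize(s[140:220,130:185],None,fx=7,fy=7,interpolation=2)
W=np.zeros((600,790,3),np.uint8); W[:600,:400]=A; W[:560,400:785]=B
cv2.imwrite('pics/c6.png',W)
E
```

```text
t 8.45 p [ 0.5779 -0.2267  0.1191] x [-0.001  0.001 -1.   ] y [ 0.964  0.266 -0.001] yaw 0.27 F [ 0.66  0.58 -1.01] M [ 0.   -0.04  0.01] op 0.22 q [-0.54  0.28  1.8   0.    1.06 -0.81]
t 8.55 p [ 0.5782 -0.2268  0.1197] x [-0.  0. -1.] y [ 0.964  0.267 -0.   ] yaw 0.27 F [-0.02 -0.13 -0.57] M [ 0.02  0.01 -0.01] op 0.225 q [-0.54  0.28  1.8   0.    1.06 -0.81]
```

View pics/c6.png

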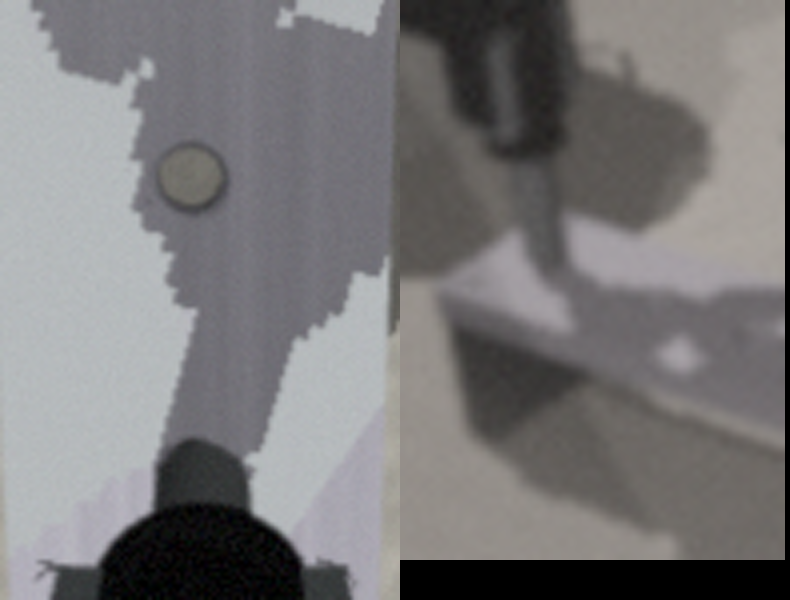

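```bash
python3 - <<'E'
from h import *
np.set_printoptions(precision=4,suppress=True)
w=load('wrist6.png'); s=load('scene6.png')
h1=onplane(w,(252.6,133.9),.062); print('h1',h1)
d=np.array([-.268,.9634]); 
for zf in (.0650,.0658):
  for b in (h1[:2]-.044*d, h1[:2]-.042*d, h1[:2]-.040*d):
    th=np.linspace(0,2*np.pi,73); o=[]
    for r,z in ((.005,zf),(.006,zf+.001)):
        q=np.array([proj(w,(b[0]+r*np.cos(a),b[1]+r*np.sin(a),z)) for a in th]); o+= [q[:,1].min().round(1), q[:,0].mean().round(1)]
    print(zf,b,o)
print('scene h0 expect',proj(s,(.578,-.2253,.062)))
E
```

```text
h1 [ 0.5634 -0.1818  0.062 ]
0.065 [ 0.5752 -0.2242] [np.float64(198.0), np.float64(252.9), np.float64(196.9), np.float64(252.9)]
0.065 [ 0.5747 -0.2223] [np.float64(194.9), np.float64(252.9), np.float64(193.8), np.float64(252.9)]
0.065 [ 0.5742 -0.2203] [np.float64(191.8), np.float64(252.9), np.float64(190.6), np.float64(252.9)]
0.0658 [ 0.5752 -0.2242] [np.float64(198.4), np.float64(252.9), np.float64(197.3), np.float64(252.9)]
0.0658 [ 0.5747 -0.2223] [np.float64(195.3), np.float64(252.9), np.float64(194.2), np.float64(252.9)]
0.0658 [ 0.5742 -0.2203] [np.float64(192.1), np.float64(252.9), np.float64(191.0), np.float64(252.9)]
scene h0 expect [151.5921 177.8265]
```

The foot sits about 1.2 mm short along the row and 1 mm off across it. I correct that and press gently in small steps.

```bash
python3 - <<'E'
from h import *
plan((.5771,-.2258,.116),.27)
E
```

```text
travel [ 0.0037 -0.0008 -0.0013] dr [-0.0002 -0.0002  0.0001] deg 0.0
```

>>> {"method": "play_rows", "body": {
  "claw": [255,255,255,255,255,255],
  "travel": [
    [0,-0.0008,-0.0013],
    [0.001,-0.0008,-0.0013],
    [0.002,-0.0008,-0.0013],
    [0.003,-0.0008,-0.0013],
    [0.0037,-0.0008,-0.0013],
    [0.0037,-0.0008,-0.0013]
  ],
  "dr": [
    [0,0,0],
    [0,0,0],
    [0,0,0],
    [0,0,0],
    [0,0,0],
    [0,0,0]
  ]
}}

```text
time: 9.15
eef_pos: [0.5771, -0.2258, 0.1159]
tcp_rot: [0.428, 0.563, -0.428, 0.563]
contact_force: [0.4, -0.6, -0.1]
opening: 0.222
```

```bash
python3 - <<'E'
from h import *
stat()
E
```

```text
t 9.15 p [ 0.5771 -0.2258  0.1159] x [-0.  0. -1.] y [ 0.964  0.267 -0.   ] yaw 0.27 F [ 0.39 -0.6  -0.15] M [ 0.01  0.03 -0.  ] op 0.222 q [-0.54  0.28  1.8   0.    1.05 -0.81]
```

No contact yet. I step down 0.5 mm at a time.

>>> {"method": "play_rows", "body": {
  "claw": [255,255,255],
  "travel": [
    [0.0005,0,0],
    [0.001,0,0],
    [0.001,0,0]
  ],
  "dr": [
    [0,0,0],
    [0,0,0],
    [0,0,0]
  ]
}}

```text
time: 9.45
eef_pos: [0.5773, -0.2259, 0.1158]
tcp_rot: [0.428, 0.563, -0.428, 0.563]
contact_force: [-2.4, 0.7, 4.6]
opening: 0.22
```

>>> {"method": "play_rows", "body": {
  "claw": [255,255],
  "travel": [
    [0.0005,0,0],
    [0.0005,0,0]
  ],
  "dr": [
    [0,0,0],
    [0,0,0]
  ]
}}

```text
time: 9.65
eef_pos: [0.5773, -0.226, 0.1158]
tcp_rot: [0.428, 0.563, -0.428, 0.563]
contact_force: [-2.0, 1.1, 4.8]
opening: 0.219
```

Contact at TCP z = 0.1158, where refusal was predicted (foot at 0.062). I press a little firmer, still gently, to confirm the refusal.

>>> {"method": "play_rows", "body": {
  "claw": [255,255,255],
  "travel": [
    [0.0008,0,0],
    [0.0012,0,0],
    [0.0012,0,0]
  ],
  "dr": [
    [0,0,0],
    [0,0,0],
    [0,0,0]
  ]
}}

```text
time: 9.95
eef_pos: [0.5774, -0.2261, 0.1158]
tcp_rot: [0.428, 0.563, -0.428, 0.563]
contact_force: [-2.5, 1.0, 7.8]
opening: 0.218
```

```bash
python3 - <<'E'
from h import *
st=stat(); shot('wrist','wrist7.png'); shot('scene','scene7.png'); stat()
a=cv2.imread('pics/wrist7.png'); A=cv2.resize(a[90:240,205:305],None,fx=4,fy=4,interpolation=2)
s=cv2.imread('pics/scene7.png'); B=cv2.resize(s[140:220,130:185],None,fx=7,fy=7,interpolation=2)
W=np.zeros((600,790,3),np.uint8); W[:600,:400]=A; W[:560,400:785]=B
cv2.imwrite('pics/c7.png',W)
E
```

```text
t 9.95 p [ 0.5774 -0.2261  0.1158] x [-0.    -0.001 -1.   ] y [ 0.964  0.267 -0.   ] yaw 0.27 F [-2.47  0.99  7.77] M [ 0.23  0.79 -0.01] op 0.218 q [-0.54  0.28  1.8  -0.    1.05 -0.81]
t 10.05 p [ 0.5774 -0.2261  0.1158] x [-0.    -0.001 -1.   ] y [ 0.964  0.267 -0.   ] yaw 0.27 F [-2.39  1.2   7.57] M [0.24 0.75 0.05] op 0.224 q [-0.54  0.28  1.8  -0.    1.05 -0.81]
```

View pics/c7.png

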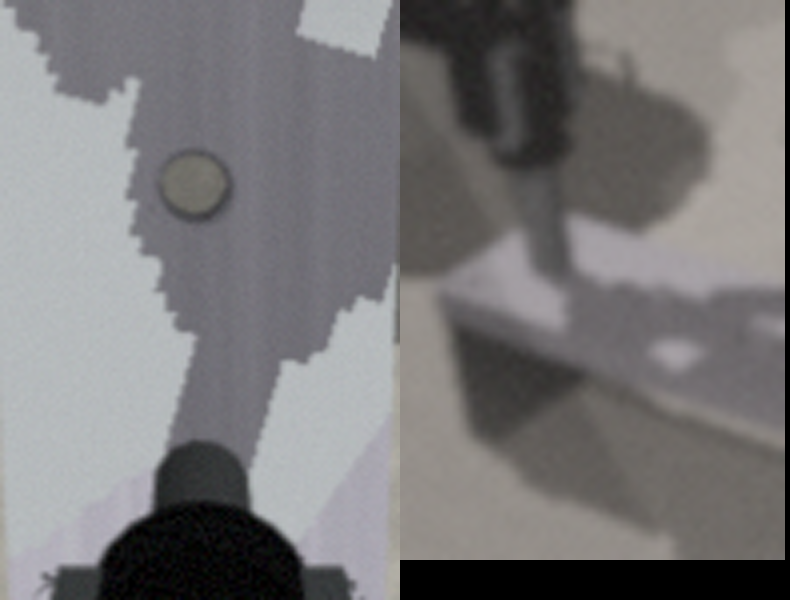

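```bash
cat > off.py <<'E'
from h import *
import sys
np.set_printoptions(precision=4,suppress=True)
def run(fn,hole,k,vmin,ushank,zf,rs=.006):
    w=load(fn); h=onplane(w,hole,.062); d=np.array([-.268,.9634]); y=np.array([.9634,.268])
    b=h[:2]-.044*k*d
    def pred(b):
        th=np.linspace(0,2*np.pi,361); v=[]
        for r,z in ((rs-.001,zf),(rs,zf+.001)):
            q=np.array([proj(w,(b[0]+r*np.cos(a),b[1]+r*np.sin(a),z)) for a in th]); v.append(q[:,1].min())
        u=proj(w,(b[0],b[1],zf+.012))[0]; return np.array([u,min(v)])
    p0=pred(b); J=np.stack([(pred(b+.001*y)-p0),(pred(b+.001*d)-p0)],1)
    e=np.linalg.solve(J,np.array([ushank,vmin])-p0); print('pred',p0,'foot error mm across(tool y), along row(+=past, towards wide):',e)
E
python3 - <<'E'
from off import *
run('wrist7.png',(253.35,135.85),1,199.6,255.1,.062)
E
```

```text
pred [253.4602 198.3302] foot error mm across(tool y), along row(+=past, towards wide): [ 0.959 -0.816]
```

Residual foot error is about 1.0 mm across and 0.8 mm along. I lift slightly, shift, and press hole0 again properly centred.

>>> {"method": "play_rows", "body": {
  "claw": [255,255,255,255,255,255,255],
  "travel": [
    [-0.002,0,0],
    [-0.003,-0.001,-0.0008],
    [-0.003,-0.001,-0.0008],
    [-0.001,-0.001,-0.0008],
    [0,-0.001,-0.0008],
    [0.001,-0.001,-0.0008],
    [0.001,-0.001,-0.0008]
  ],
  "dr": [
    [0,0,0],
    [0,0,0],
    [0,0,0],
    [0,0,0],
    [0,0,0],
    [0,0,0],
    [0,0,0]
  ]
}}

```text
time: 10.75
eef_pos: [0.5762, -0.2258, 0.1158]
tcp_rot: [0.428, 0.563, -0.428, 0.563]
contact_force: [-2.3, 0.9, 4.6]
opening: 0.222
```

```bash
python3 - <<'E'
from h import *
st=stat(); shot('wrist','wrist8.png')
a=cv2.imread('pics/wrist8.png'); A=cv2.resize(a[90:240,205:305],None,fx=4,fy=4,interpolation=2)
cv2.imwrite('pics/c8.png',A)
E
```

```text
t 10.75 p [ 0.5762 -0.2258  0.1158] x [-0.001 -0.001 -1.   ] y [ 0.964  0.267 -0.001] yaw 0.27 F [-2.34  0.91  4.64] M [0.21 0.46 0.01] op 0.222 q [-0.54  0.28  1.81 -0.    1.05 -0.81]
```

View pics/c8.png

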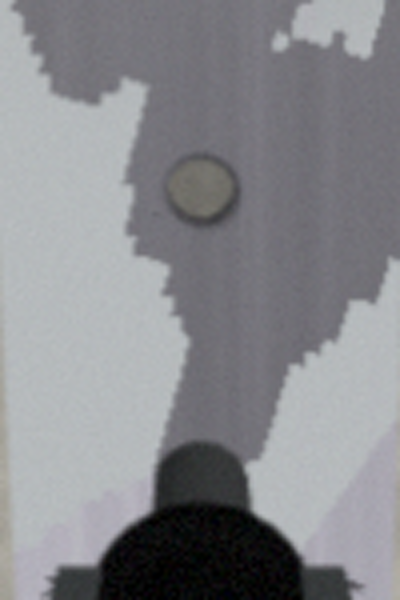

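```bash
python3 - <<'E'
from off import *
run('wrist8.png',(255.1,136.7),1,199.6,255.0,.062)
stat()
plan((.5762-.0118,-.2254+.0424,.122),.27); plan((.5762-.0118,-.2254+.0424,.117),.27)
E
```

```text
pred [255.1843 199.0941] foot error mm across(tool y), along row(+=past, towards wide): [-0.1085 -0.3249]
t 10.8 p [ 0.5762 -0.2258  0.1159] x [-0.001 -0.001 -1.   ] y [ 0.964  0.267 -0.001] yaw 0.27 F [-1.93  0.83  4.71] M [ 0.16  0.47 -0.01] op 0.222 q [-0.54  0.28  1.81 -0.    1.05 -0.81]
travel [-0.0062  0.     -0.0444] dr [0.0003 0.0005 0.0008] deg 0.1
travel [-0.0012  0.     -0.0444] dr [0.0003 0.0005 0.0008] deg 0.1
```

Hole0: refused at 4.6–7.8 N with the foot level at the plate face, centred to within 0.4 mm. Next hole1.

>>> {"method": "play_rows", "body": {
  "claw": [255,255,255,255,255,255,255,255,255,255],
  "travel": [
    [-0.005,0,0],
    [-0.006,0,-0.012],
    [-0.006,0,-0.027],
    [-0.006,0,-0.039],
    [-0.006,0.0001,-0.0443],
    [-0.005,0.0001,-0.0443],
    [-0.003,0.0001,-0.0443],
    [-0.001,0.0001,-0.0443],
    [0.0003,0.0001,-0.0443],
    [0.0003,0.0001,-0.0443]
  ],
  "dr": [
    [0,0,0],
    [0,0,0],
    [0,0,0],
    [0,0,0],
    [0,0,0],
    [0,0,0],
    [0,0,0],
    [0,0,0],
    [0,0,0],
    [0,0,0]
  ]
}}

```text
time: 11.8
eef_pos: [0.5646, -0.1835, 0.1158]
tcp_rot: [0.428, 0.563, -0.429, 0.563]
contact_force: [-0.5, 0.2, 1.4]
opening: 0.222
```

```bash
python3 - <<'E'
from h import *
st=stat(); shot('wrist','wrist9.png'); stat()
a=cv2.imread('pics/wrist9.png'); A=cv2.resize(a[90:240,205:305],None,fx=4,fy=4,interpolation=2)
cv2.imwrite('pics/c9.png',A)
E
```

```text
t 11.8 p [ 0.5646 -0.1835  0.1158] x [-0.001 -0.001 -1.   ] y [ 0.964  0.267 -0.001] yaw 0.27 F [-0.5   0.21  1.44] M [0.05 0.21 0.05] op 0.222 q [-0.48  0.23  1.87 -0.    1.04 -0.75]
t 11.85 p [ 0.5646 -0.1834  0.1158] x [-0.001 -0.001 -1.   ] y [ 0.964  0.267 -0.001] yaw 0.27 F [-1.86 -0.65  2.07] M [ 0.08  0.26 -0.01] op 0.221 q [-0.48  0.23  1.87 -0.    1.04 -0.75]
```

View pics/c9.png

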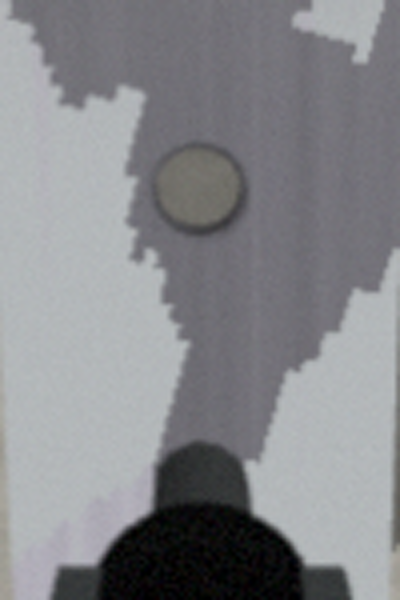

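```bash
python3 - <<'E'
from off import *
run('wrist9.png',(254.6,136.6),1,199.6,255.0,.062)
E
```

```text
pred [254.7145 198.999 ] foot error mm across(tool y), along row(+=past, towards wide): [ 0.1668 -0.3864]
```

>>> {"method": "play_rows", "body": {
  "claw": [255,255,255,255,255],
  "travel": [
    [-0.0015,-0.0002,-0.0004],
    [-0.0015,-0.0002,-0.0004],
    [0,-0.0002,-0.0004],
    [0.001,-0.0002,-0.0004],
    [0.001,-0.0002,-0.0004]
  ],
  "dr": [
    [0,0,0],
    [0,0,0],
    [0,0,0],
    [0,0,0],
    [0,0,0]
  ]
}}

```text
time: 12.35
eef_pos: [0.5645, -0.1833, 0.1158]
tcp_rot: [0.428, 0.563, -0.429, 0.563]
contact_force: [-1.7, 0.3, 4.9]
opening: 0.22
```

>>> {"method": "play_rows", "body": {
  "claw": [255,255,255],
  "travel": [
    [0.0008,0,0],
    [0.001,0,0],
    [0.001,0,0]
  ],
  "dr": [
    [0,0,0],
    [0,0,0],
    [0,0,0]
  ]
}}

```text
time: 12.65
eef_pos: [0.5646, -0.1834, 0.1158]
tcp_rot: [0.427, 0.563, -0.429, 0.563]
contact_force: [-2.2, 0.7, 5.9]
opening: 0.221
```

Still level at 0.1158 with 5.9 N. I feel around ±1 mm under a light press, in case of misalignment.

>>> {"method": "play_rows", "body": {
  "claw": [255,255,255,255,255,255,255,255,255,255],
  "travel": [
    [0.0006,0.0005,0],
    [0.0006,0.001,0],
    [0.0006,0.0007,0.0007],
    [0.0006,0,0.001],
    [0.0006,-0.0007,0.0007],
    [0.0006,-0.001,0],
    [0.0006,-0.0007,-0.0007],
    [0.0006,0,-0.001],
    [0.0006,0,0],
    [0.0006,0,0]
  ],
  "dr": [
    [0,0,0],
    [0,0,0],
    [0,0,0],
    [0,0,0],
    [0,0,0],
    [0,0,0],
    [0,0,0],
    [0,0,0],
    [0,0,0],
    [0,0,0]
  ]
}}

```text
time: 13.65
eef_pos: [0.5646, -0.1835, 0.1158]
tcp_rot: [0.427, 0.563, -0.429, 0.563]
contact_force: [-1.2, 1.6, 6.6]
opening: 0.223
```

```bash
python3 - <<'E'
from h import *
st=stat(); shot('wrist','wrist10.png')
a=cv2.imread('pics/wrist10.png'); A=cv2.resize(a[90:240,205:305],None,fx=4,fy=4,interpolation=2)
cv2.imwrite('pics/c10.png',A)
E
```

```text
t 13.65 p [ 0.5646 -0.1835  0.1158] x [-0.001 -0.001 -1.   ] y [ 0.964  0.267 -0.002] yaw 0.27 F [-1.17  1.58  6.57] M [0.4  0.26 0.04] op 0.223 q [-0.48  0.23  1.87 -0.    1.04 -0.75]
```

View pics/c10.png

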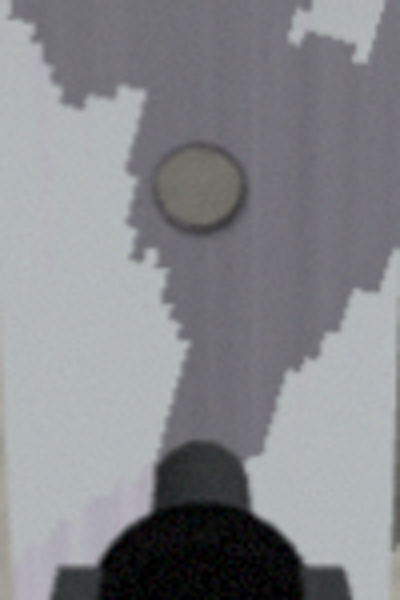

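Hole1: really refused (no sinking anywhere within ±1 mm, at most 6.6 N). Next hole2.

>>> {"method": "play_rows", "body": {
  "claw": [255,255,255,255,255,255,255,255,255,255,255],
  "travel": [
    [-0.005,0,0],
    [-0.006,0,-0.012],
    [-0.006,0,-0.027],
    [-0.006,-0.0001,-0.039],
    [-0.006,-0.0002,-0.0444],
    [-0.005,-0.0002,-0.0444],
    [-0.003,-0.0002,-0.0444],
    [-0.001,-0.0002,-0.0444],
    [0,-0.0002,-0.0444],
    [0.0006,-0.0002,-0.0444],
    [0.0008,-0.0002,-0.0444]
  ],
  "dr": [
    [0,0,0],
    [0,0,0],
    [0,0,0],
    [0,0,0],
    [0,0,0],
    [0,0,0],
    [0,0,0],
    [0,0,0],
    [0,0,0],
    [0,0,0],
    [0,0,0]
  ]
}}

```text
time: 14.8
eef_pos: [0.5528, -0.1412, 0.1156]
tcp_rot: [0.427, 0.563, -0.429, 0.563]
contact_force: [-2.0, 0.0, 3.6]
opening: 0.218
```

```bash
python3 - <<'E'
from h import *
st=stat(); shot('wrist','wrist11.png');stat()
a=cv2.imread('pics/wrist11.png'); A=cv2.resize(a[90:240,205:305],None,fx=4,fy=4,interpolation=2)
cv2.imwrite('pics/c11.png',A)
E
```

```text
t 14.8 p [ 0.5528 -0.1412  0.1156] x [-0.001 -0.002 -1.   ] y [ 0.964  0.267 -0.002] yaw 0.27 F [-1.97  0.01  3.55] M [ 0.08  0.4  -0.02] op 0.218 q [-0.43  0.18  1.93 -0.    1.03 -0.7 ]
t 14.85 p [ 0.5527 -0.1412  0.1156] x [-0.001 -0.002 -1.   ] y [ 0.964  0.267 -0.002] yaw 0.27 F [-1.89  0.33  4.38] M [ 0.05  0.5  -0.06] op 0.219 q [-0.43  0.18  1.93 -0.    1.03 -0.7 ]
```

View pics/c11.png

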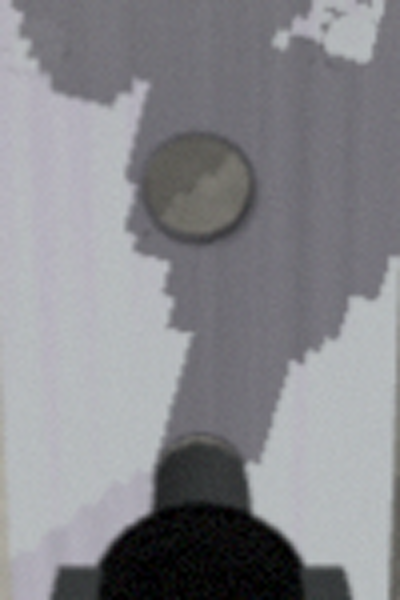

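The hole rim shows as a thin crescent beyond the foot at crop (200,437), so hole2 is wider than the foot. I compute the remaining offset.

```bash
python3 - <<'E'
from off import *
run('wrist11.png',(254.5,136.35),1,200.1,255.0,.062)
w=load('wrist11.png'); h=onplane(w,(254.5,136.35),.062); d=np.array([-.268,.9634]); c=h[:2]-.044*d
th=np.linspace(0,2*np.pi,361)
for r,z in ((.0065,.062),(.005,.062),(.006,.063)): 
    q=np.array([proj(w,(c[0]+r*np.cos(a),c[1]+r*np.sin(a),z)) for a in th]); print(r,q.min(0),q.max(0))
E
```

```text
pred [254.5832 198.8327] foot error mm across(tool y), along row(+=past, towards wide): [ 0.2427 -0.8135]
0.0065 [244.1503 197.5622] [265.1113 217.3762]
0.005 [246.5686 199.8849] [262.6925 215.1263]
0.006 [244.9079 198.8327] [264.3461 217.1981]
```

>>> {"method": "play_rows", "body": {
  "claw": [255,255,255,255,255,255],
  "travel": [
    [-0.0015,-0.0002,-0.0008],
    [-0.0015,-0.0002,-0.0008],
    [-0.0005,-0.0002,-0.0008],
    [0.0005,-0.0002,-0.0008],
    [0.001,-0.0002,-0.0008],
    [0.001,-0.0002,-0.0008]
  ],
  "dr": [
    [0,0,0],
    [0,0,0],
    [0,0,0],
    [0,0,0],
    [0,0,0],
    [0,0,0]
  ]
}}

```text
time: 15.45
eef_pos: [0.5523, -0.1403, 0.1148]
tcp_rot: [0.427, 0.563, -0.429, 0.563]
contact_force: [-1.5, 0.8, 1.8]
opening: 0.219
```

```bash
python3 - <<'E'
from h import *
st=stat(); shot('wrist','wrist12.png');stat()
a=cv2.imread('pics/wrist12.png'); A=cv2.resize(a[90:240,205:305],None,fx=4,fy=4,interpolation=2)
cv2.imwrite('pics/c12.png',A)
E
```

```text
t 15.45 p [ 0.5523 -0.1403  0.1148] x [-0.002 -0.002 -1.   ] y [ 0.964  0.267 -0.002] yaw 0.27 F [-1.45  0.79  1.81] M [0.15 0.25 0.01] op 0.219 q [-0.43  0.18  1.93 -0.    1.03 -0.69]
t 15.5 p [ 0.5523 -0.1404  0.1148] x [-0.001 -0.002 -1.   ] y [ 0.964  0.267 -0.002] yaw 0.27 F [-0.29  0.56  3.17] M [ 0.21  0.27 -0.11] op 0.22 q [-0.43  0.18  1.93 -0.    1.03 -0.69]
```

View pics/c12.png

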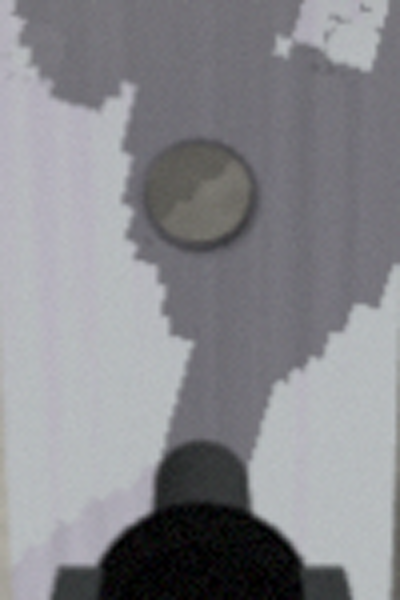

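It now sinks by 1 mm (TCP z 0.1148) with a small +y force from the near rim. I move 0.5 mm more along the row and press gently.

>>> {"method": "play_rows", "body": {
  "claw": [255,255,255,255,255],
  "travel": [
    [-0.0003,0,-0.0005],
    [0,0,-0.0005],
    [0.0005,0,-0.0005],
    [0.001,0,-0.0005],
    [0.001,0,-0.0005]
  ],
  "dr": [
    [0,0,0],
    [0,0,0],
    [0,0,0],
    [0,0,0],
    [0,0,0]
  ]
}}

```text
time: 16.0
eef_pos: [0.5523, -0.1401, 0.1148]
tcp_rot: [0.427, 0.563, -0.429, 0.563]
contact_force: [-1.8, 1.3, 5.5]
opening: 0.222
```

```bash
python3 - <<'E'
from h import *
stat()
E
```

```text
t 16.0 p [ 0.5523 -0.1401  0.1148] x [-0.002 -0.002 -1.   ] y [ 0.964  0.267 -0.002] yaw 0.27 F [-1.78  1.27  5.45] M [0.08 0.56 0.02] op 0.222 q [-0.43  0.18  1.93 -0.    1.03 -0.69]
```

```bash
python3 - <<'E'
from h import *
np.set_printoptions(precision=4,suppress=True)
for fn in ('wrist12.png','wrist5.png'):
    w=load(fn); g=cv2.cvtColor(w['img'],cv2.COLOR_RGB2GRAY).astype(int)
    for v in (206,209,212,214):
        print(fn,v,g[v,238:274])
        print((1000*w['range_z'][v,238:274]).astype(int))
E
```

```text
wrist12.png 206 [184 185 181 180 174 167 122  63  42  39  45  41  43  46  44  49  52  55
  53  54  55  57  55  58  55  56  55  72 106 163 183 183 184 185 185 190]
[205 206 206 206 206 205 205 203 198 197 197 197 195 194 194 193 192 193
 193 194 194 195 195 197 199 200 201 205 205 206 206 206 206 206 206 205]
wrist12.png 209 [183 179 170 165 165 121  60  41  39  38  48  46  48  48  49  52  51  51
  49  57  53  55  56  56  60  57  57  52  77 156 181 184 185 185 184 182]
[205 206 207 206 206 202 199 196 193   0 193 191 190 189 188 188 188 189
 190 189 189 189 191 192 192 195 196 200 204 208 206 207 207 206 206 208]
wrist12.png 212 [172 170 171 169 160 113  52  39  36  41  47  46  48  47  50  56  54  55
  51  55  55  55  57  55  55  54  56  50  69 139 176 186 184 184 184 185]
[207 207 206 207 206 196 193 190 188 188 187 186 186 184 184 183 184 185
 184 185 185 184 185 187 188 191 191 193 198 207 206 207 207 207 205 206]
wrist12.png 214 [173 172 167 168 154 100  50  40  41  41  40  47  46  47  47  48  48  53
  52  50  51  58  58  57  60  54  57  53  62 116 167 184 186 186 185 185]
[207 20
[... 675 characters left out ...]
 189 190
 189 189 191 190 191 193 194 194 196 200 205 246 245 245 245 245 247 245]
wrist5.png 212 [182 181 180 182 177 128  61  40  34  40  44  40  44  53  47  50  52  50
  53  53  56  54  59  55  56  54  51  53  64 124 171 180 181 184 182 180]
[246 245 247 247 247 197 194 190 189 188 187 186 186 185 185 183 184 183
 184 185 185 186 185 188 187 190 191 194 199 246 246 246 247 246 246 246]
wrist5.png 214 [182 182 183 182 174 116  55  43  38  41  43  44  51  50  45  48  51  46
  49  49  53  54  53  52  57  55  56  54  61 106 160 181 182 181 180 172]
[246 245 246 247 246 193 189 189 187 184 184 183 183 182 182 181 182 180
 182 181 182 182 182 184 185 186 188 189 195 247 248 247 247 246 246 246]
```

```bash
python3 - <<'E'
from h import *
np.set_printoptions(precision=4,suppress=True)
w=load('wrist5.png'); T=np.linalg.inv(w['world_to_cam']); print(T[:3,3],-T[:3,2], w['K'])
for p in [(255,290),(255,285),(255,280),(255,270),(255,250),(255,230),(255,220),(255,212),(255,206),(255,203),(255,190)]: print(p,bydepth(w,p),w['range_z'][p[1],p[0]])
for fn,r in (('wrist7.png',(135,)),('wrist9.png',(136,)),('wrist12.png',(137,))):
    w=load(fn); g=cv2.cvtColor(w['img'],cv2.COLOR_RGB2GRAY).astype(int); print(fn,g[r[0],235:276])
    m=g[r[0],235:276]
E
```

```text
[ 0.5576 -0.1557  0.2952] [ 0.0706 -0.2646 -0.9618] [[335.3988   0.     254.8334]
 [  0.     335.3988 189.6934]
 [  0.       0.       1.    ]]
(255, 290) [ 0.5769 -0.2263  0.1809] 0.12998609
(255, 285) [ 0.5763 -0.224   0.1813] 0.12894872
(255, 280) [ 0.5756 -0.2215  0.1818] 0.127728
(255, 270) [ 0.5747 -0.2182  0.1804] 0.12819073
(255, 250) [ 0.5731 -0.2128  0.1745] 0.13224816
(255, 230) [ 0.5731 -0.2128  0.1541] 0.15188248
(255, 220) [ 0.5724 -0.2102  0.1485] 0.15658362
(255, 212) [ 0.5738 -0.2157  0.1218] 0.18383487
(255, 206) [ 0.5739 -0.216   0.1105] 0.1947361
(255, 203) [ 0.5739 -0.2161  0.1047] 0.20039846
(255, 190) [ 0.5749 -0.2203  0.0613] 0.24324979
wrist7.png [185 181 148 118 116 116 117 117 108 100 102 107 112 112 110 110 109 111
 112 114 115 112 115 115 108 110  92  83 100 114 118 117 122 118 117 117
 118 114 112 114 112]
wrist9.png [183 182 181 158 125 115 111 102  89  98 109 109 110 111 113 111 115 115
 113 114 112 111 112 111 111 113 106 109 109  97  84  89 105 118 119 117
 116 118 116 117 115]
wrist12.png [181 148 115 109 105  99  87  85  91  88  89  91  95  92  92  92  93  91
  94 106 113 116 121 120 116 115 115 113 108 109 109 109  92  82  90 105
 115 115 116 118 119]
```

The sinking (1 mm, against none at the first two holes) suggests the shank is small enough but stands on its chamfer, slightly off. I search in a small circle under a light press.

>>> {"method": "play_rows", "body": {
  "claw": [255,255,255,255,255,255],
  "travel": [
    [-0.0002,-0.0003,-0.0002],
    [0,-0.0006,-0.0003],
    [0.0005,-0.0006,-0.0003],
    [0.0008,-0.0006,-0.0003],
    [0.001,-0.0006,-0.0003],
    [0.001,-0.0006,-0.0003]
  ],
  "dr": [
    [0,0,0],
    [0,0,0],
    [0,0,0],
    [0,0,0],
    [0,0,0],
    [0,0,0]
  ]
}}

```text
time: 16.6
eef_pos: [0.5522, -0.1402, 0.1148]
tcp_rot: [0.427, 0.562, -0.429, 0.563]
contact_force: [-0.2, 0.9, 5.8]
opening: 0.223
```

```bash
python3 - <<'E'
from h import *
st=stat(); shot('wrist','wrist13.png');stat()
a=cv2.imread('pics/wrist13.png'); A=cv2.resize(a[90:240,205:305],None,fx=4,fy=4,interpolation=2)
B=cv2.resize(a[185:235,230:280],None,fx=8,fy=8,interpolation=2); W=np.zeros((600,800,3),np.uint8); W[:,:400]=A; W[:400,400:]=B
cv2.imwrite('pics/c13.png',W)
E
```

```text
t 16.6 p [ 0.5522 -0.1402  0.1148] x [-0.001 -0.003 -1.   ] y [ 0.964  0.267 -0.001] yaw 0.27 F [-0.2   0.94  5.78] M [0.13 0.21 0.03] op 0.223 q [-0.43  0.18  1.93 -0.    1.03 -0.69]
t 16.65 p [ 0.5521 -0.1402  0.1147] x [-0.001 -0.003 -1.   ] y [ 0.964  0.267 -0.001] yaw 0.27 F [-0.7   0.09  6.27] M [ 0.15  0.23 -0.01] op 0.221 q [-0.43  0.18  1.93 -0.    1.03 -0.69]
```

View pics/c13.png

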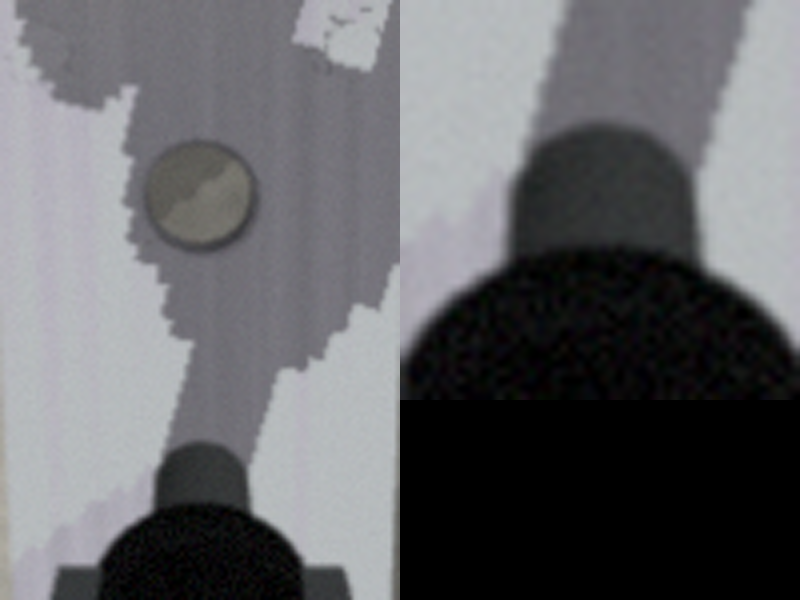

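```bash
python3 - <<'E'
from h import *
np.set_printoptions(precision=2,suppress=True,linewidth=160)
def edges(row,c,lo=None):
    # subpixel half-level crossing outward from centre c
    out=[]
    for s in (-1,1):
        seg=[row[c+s*i] for i in range(0,40)]
        dark=np.median(row[c-5:c+6])
        # bright level: max in the next few after first rise
        i=next(i for i in range(1,39) if seg[i]>dark+35)
        br=np.median(seg[i+2:i+6]); h=(dark+br)/2
        j=next(j for j in range(1,39) if seg[j]>h); f=(h-seg[j-1])/(seg[j]-seg[j-1]); out.append(c+s*(j-1+f))
    return out
def raydist(w,p,b):
    o,v=ray(w,p); n=np.array([-v[1],v[0]]); return abs(np.dot(b-o[:2],n))/np.linalg.norm(n)
for fn,rows in (('wrist5.png',range(207,216)),('wrist8.png',range(204,216)),('wrist13.png',range(206,216))):
    w=load(fn); g=cv2.cvtColor(w['img'],cv2.COLOR_RGB2GRAY).astype(float)
    p=np.array([0,0]); 
    # axis from shank front depth + r
    for v in rows:
        e=edges(g[v],255); F=bydepth(w,((e[0]+e[1])/2,v))
        d=np.array([-.268,.9634]); o=ray(w,(255,v))[0][:2]
        r=[]
        for R0 in (.006,.0075):
            b=F[:2]-R0*d; 
            # recentre across using mid
            r.append(1000*(raydist(w,(e[0],v),b)+raydist(w,(e[1],v),b)))
        print(fn,v,np.array(e),'front',F*1000,'diam if r6/r7.5',np.array(r))
E
```

```text
wrist5.png 207 [243.91 265.5 ] front [ 573.75 -216.21  111.8 ] diam if r6/r7.5 [13.59 13.88]
wrist5.png 208 [243.48 265.94] front [ 573.77 -216.24  113.48] diam if r6/r7.5 [14.01 14.32]
wrist5.png 209 [243.38 266.26] front [ 573.82 -216.16  115.39] diam if r6/r7.5 [14.14 14.45]
wrist5.png 210 [243.23 266.44] front [ 573.81 -216.06  117.39] diam if r6/r7.5 [14.19 14.5 ]
wrist5.png 211 [243.18 266.74] front [ 573.82 -215.82  119.71] diam if r6/r7.5 [14.24 14.55]
wrist5.png 212 [243.16 266.89] front [ 573.82 -215.67  121.76] diam if r6/r7.5 [14.19 14.5 ]
wrist5.png 213 [243.06 267.08] front [ 573.91 -215.88  122.73] diam if r6/r7.5 [14.29 14.6 ]
wrist5.png 214 [243.   267.18] front [ 573.85 -215.61  125.07] diam if r6/r7.5 [14.21 14.52]
wrist5.png 215 [242.9  267.06] front [ 573.98 -216.3   124.75] diam if r6/r7.5 [14.22 14.53]
wrist8.png 204 [244.52 264.29] front [ 573.12 -218.73   71.36] diam if r6/r7.5 [12.71 12.98]
wrist8.png 205 [244.17 265.38] front [ 573.33 -218.66   73.21] diam if r6/r7.5 [13.51 13.8 ]
wrist8.png 206 [243.59 265.47] front [ 573.15 -218.52   75.57] diam if r6/r7.
[... 1090 characters left out ...]
33.16   77.29] diam if r6/r7.5 [14.36 14.67]
wrist13.png 209 [243.17 266.46] front [ 549.23 -132.93   79.68] diam if r6/r7.5 [14.27 14.58]
wrist13.png 210 [243.12 266.53] front [ 549.35 -133.33   80.18] diam if r6/r7.5 [14.31 14.62]
wrist13.png 211 [243.07 266.62] front [ 549.32 -133.17   82.29] diam if r6/r7.5 [14.24 14.55]
wrist13.png 212 [243.05 266.76] front [ 549.45 -133.51   82.91] diam if r6/r7.5 [14.29 14.59]
wrist13.png 213 [242.96 266.84] front [ 549.33 -133.08   85.73] diam if r6/r7.5 [14.18 14.49]
wrist13.png 214 [242.79 267.12] front [ 549.28 -132.78   88.1 ] diam if r6/r7.5 [14.27 14.58]
wrist13.png 215 [242.84 267.04] front [ 547.62 -126.76  106.3 ] diam if r6/r7.5 [12.8 13.1]
```

The silhouette of the shank, by rays against its own axis, gives about 14.5 mm, which points to 15 mm rather than 12. I redo the offsets with that radius.

```bash
python3 - <<'E'
from off import *
run('wrist8.png',(255.1,136.7),1,199.6,255.0,.062,.0075)
run('wrist9.png',(254.6,136.6),1,199.6,255.0,.062,.0075)
run('wrist11.png',(254.5,136.35),1,200.1,255.0,.062,.0075)
run('wrist13.png',(205+200.5/4-.4,90+196/4-.4),1,200,254.95,.0612,.0075)
# depth-based: hole centre by wrist vs shank front
for fn,h in (('wrist8.png',(255.1,136.7)),('wrist11.png',(254.5,136.35)),('wrist13.png',(254.7,138.6))):
    w=load(fn); H=onplane(w,h,.062)[:2]; d=np.array([-.268,.9634])
    F=np.mean([bydepth(w,(255,v)) for v in range(207,213)],0)[:2]; zz=np.median(w['range_z'][150:195,254:256]); G=np.mean([bydepth(w,(255,v))[2] for v in range(160,190)])
    print(fn,'front to next hole along',1000*(H-F)@d,'=> r from centred 44:',44-1000*(H-F)@d,'plate z by depth',G)
E
```

```text
pred [255.1843 196.7579] foot error mm across(tool y), along row(+=past, towards wide): [-0.1101 -1.8184]
pred [254.7145 196.6626] foot error mm across(tool y), along row(+=past, towards wide): [ 0.1639 -1.8796]
pred [254.5832 196.4937] foot error mm across(tool y), along row(+=past, towards wide): [ 0.2401 -2.305 ]
pred [254.7969 198.402 ] foot error mm across(tool y), along row(+=past, towards wide): [ 0.0885 -1.0246]
wrist8.png front to next hole along 38.311803714731035 => r from centred 44: 5.688196285268965 plate z by depth 0.06256210454324775
wrist11.png front to next hole along 38.583623922945726 => r from centred 44: 5.416376077054274 plate z by depth 0.062482990671259425
wrist13.png front to next hole along 37.488996167913484 => r from centred 44: 6.511003832086516 plate z by depth 0.06253117202248802
```

>>> {"method": "play_rows", "body": {
  "claw": [255,255,255,255,255],
  "travel": [
    [-0.002,0,-0.0008],
    [-0.002,0,-0.0008],
    [-0.0005,0,-0.0008],
    [0.0007,0,-0.0008],
    [0.0007,0,-0.0008]
  ],
  "dr": [
    [0,0,0],
    [0,0,0],
    [0,0,0],
    [0,0,0],
    [0,0,0]
  ]
}}

```text
time: 17.15
eef_pos: [0.5521, -0.1397, 0.1147]
tcp_rot: [0.427, 0.562, -0.429, 0.563]
contact_force: [-1.4, 0.3, 4.5]
opening: 0.217
```

```bash
python3 - <<'E'
from h import *
stat()
E
```

```text
t 17.15 p [ 0.5521 -0.1397  0.1147] x [-0.    -0.003 -1.   ] y [ 0.964  0.267 -0.001] yaw 0.271 F [-1.35  0.31  4.54] M [ 0.01  0.33 -0.03] op 0.217 q [-0.42  0.18  1.93 -0.    1.03 -0.69]
```

The depth is unchanged (0.1147) though the TCP moved 0.5 mm, which looks like a chamfer centred in the rim. I test sideways play with the press relaxed: a 12 mm shank would move over a millimetre freely, a 15 mm one is wedged.

>>> {"method": "play_rows", "body": {
  "claw": [255,255,255,255],
  "travel": [
    [-0.0003,0,-0.0005],
    [-0.0003,0,-0.001],
    [-0.0003,0,-0.0012],
    [-0.0003,0,-0.0012]
  ],
  "dr": [
    [0,0,0],
    [0,0,0],
    [0,0,0],
    [0,0,0]
  ]
}}

```text
time: 17.55
eef_pos: [0.5519, -0.139, 0.1149]
tcp_rot: [0.427, 0.562, -0.429, 0.564]
contact_force: [0.4, -2.5, -0.3]
opening: 0.217
```

>>> {"method": "play_rows", "body": {
  "claw": [255,255,255,255,255],
  "travel": [
    [0,0,0.0006],
    [0,0,0.0012],
    [0,0,0.002],
    [0,0,0.0024],
    [0,0,0.0024]
  ],
  "dr": [
    [0,0,0],
    [0,0,0],
    [0,0,0],
    [0,0,0],
    [0,0,0]
  ]
}}

```text
time: 18.05
eef_pos: [0.5523, -0.1405, 0.1148]
tcp_rot: [0.427, 0.563, -0.429, 0.563]
contact_force: [-0.5, 2.7, 4.3]
opening: 0.22
```

The walls along the row are at y = −0.1390 and −0.1405, so the centre there is about −0.1398. Now I feel across (tool y).

>>> {"method": "play_rows", "body": {
  "claw": [255,255,255,255,255],
  "travel": [
    [-0.0003,0,-0.0006],
    [-0.0003,0.0005,-0.0008],
    [-0.0003,0.001,-0.0008],
    [-0.0003,0.0012,-0.0008],
    [-0.0003,0.0012,-0.0008]
  ],
  "dr": [
    [0,0,0],
    [0,0,0],
    [0,0,0],
    [0,0,0],
    [0,0,0]
  ]
}}

```text
time: 18.55
eef_pos: [0.5525, -0.1398, 0.1148]
tcp_rot: [0.426, 0.563, -0.429, 0.563]
contact_force: [-3.7, -1.2, 2.2]
opening: 0.218
```

>>> {"method": "play_rows", "body": {
  "claw": [255,255,255,255,255],
  "travel": [
    [0,-0.0006,0],
    [0,-0.0012,0],
    [0,-0.002,0],
    [0,-0.0024,0],
    [0,-0.0024,0]
  ],
  "dr": [
    [0,0,0],
    [0,0,0],
    [0,0,0],
    [0,0,0],
    [0,0,0]
  ]
}}

```text
time: 19.05
eef_pos: [0.5514, -0.1401, 0.115]
tcp_rot: [0.427, 0.562, -0.429, 0.564]
contact_force: [5.1, 1.4, -2.6]
opening: 0.219
```

```bash
python3 - <<'E'
from h import *
stat()
E
```

```text
t 19.05 p [ 0.5514 -0.1401  0.115 ] x [ 0.001 -0.003 -1.   ] y [ 0.964  0.267 -0.   ] yaw 0.27 F [ 5.1   1.35 -2.62] M [ 0.34 -1.05 -0.01] op 0.219 q [-0.43  0.18  1.93 -0.    1.03 -0.7 ]
```

The felt centre is about (0.5520, −0.1398). I press there.

>>> {"method": "play_rows", "body": {
  "claw": [255,255,255,255,255,255],
  "travel": [
    [-0.0003,0.0006,-0.0001],
    [-0.0003,0.0007,-0.0002],
    [0.0003,0.0007,-0.0002],
    [0.0008,0.0007,-0.0002],
    [0.0013,0.0007,-0.0002],
    [0.0013,0.0007,-0.0002]
  ],
  "dr": [
    [0,0,0],
    [0,0,0],
    [0,0,0],
    [0,0,0],
    [0,0,0],
    [0,0,0]
  ]
}}

```text
time: 19.65
eef_pos: [0.552, -0.1401, 0.1148]
tcp_rot: [0.427, 0.562, -0.429, 0.564]
contact_force: [-1.6, -0.4, 4.8]
opening: 0.221
```

```bash
python3 - <<'E'
from h import *
stat();shot('wrist','wrist14.png'); shot('scene','scene14.png')
a=cv2.imread('pics/wrist14.png'); A=cv2.resize(a[90:240,205:305],None,fx=4,fy=4,interpolation=2)
s=cv2.imread('pics/scene14.png'); B=cv2.resize(s[130:210,145:200],None,fx=7,fy=7,interpolation=2)
W=np.zeros((600,790,3),np.uint8); W[:600,:400]=A; W[:560,400:785]=B
cv2.imwrite('pics/c14.png',W)
E
```

```text
t 19.65 p [ 0.552  -0.1401  0.1148] x [-0.    -0.003 -1.   ] y [ 0.964  0.267 -0.001] yaw 0.271 F [-1.64 -0.37  4.81] M [0.06 0.34 0.02] op 0.221 q [-0.43  0.18  1.93 -0.    1.03 -0.69]
```

View pics/c14.png

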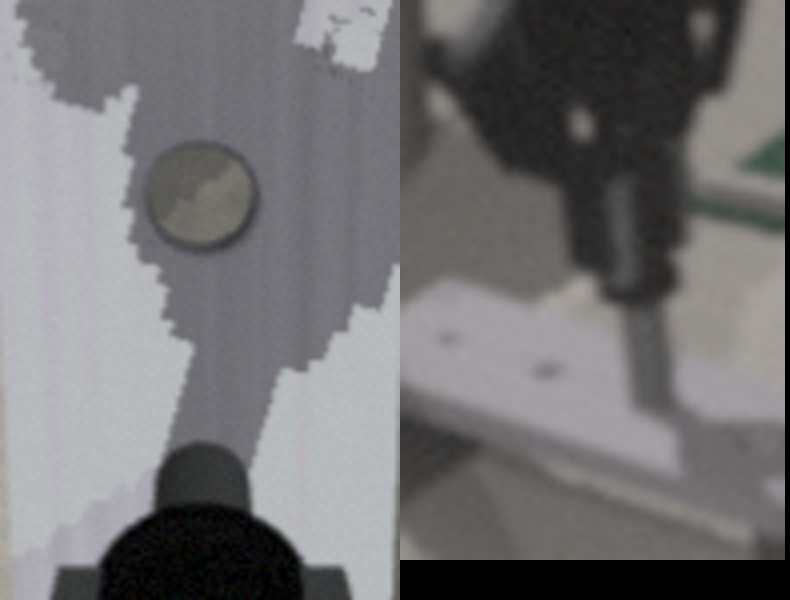

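>>> {"method": "play_rows", "body": {
  "claw": [255,255,255,255],
  "travel": [
    [0.0008,0,-0.0002],
    [0.0013,0,-0.0003],
    [0.0016,0,-0.0003],
    [0.0016,0,-0.0003]
  ],
  "dr": [
    [0,0,0],
    [0,0,0],
    [0,0,0],
    [0,0,0]
  ]
}}

```text
time: 20.15
eef_pos: [0.552, -0.1401, 0.1147]
tcp_rot: [0.427, 0.562, -0.429, 0.564]
contact_force: [-2.3, 1.5, 8.0]
opening: 0.221
```

```bash
python3 - <<'E'
from h import *
stat(); plan((.5520-.0118,-.1398+.0424,.1158),.27)
E
```

```text
t 20.15 p [ 0.552  -0.1401  0.1147] x [-0.    -0.004 -1.   ] y [ 0.964  0.267 -0.001] yaw 0.271 F [-2.31  1.51  8.03] M [ 0.07  0.54 -0.04] op 0.221 q [-0.43  0.18  1.93 -0.    1.03 -0.69]
travel [-0.0013  0.     -0.0443] dr [0.0008 0.0035 0.0013] deg 0.2
```

Hole2: refused at 8 N, held by the rim in both directions with the chamfer sunk 1 mm. Next hole3.

>>> {"method": "play_rows", "body": {
  "claw": [255,255,255,255,255,255,255,255,255,255,255],
  "travel": [
    [-0.004,0,0],
    [-0.006,0,-0.012],
    [-0.006,0,-0.027],
    [-0.006,0,-0.039],
    [-0.006,0,-0.0443],
    [-0.005,0,-0.0443],
    [-0.003,0,-0.0443],
    [-0.001,0,-0.0443],
    [-0.0003,0,-0.0443],
    [0.0005,0,-0.0443],
    [0.0009,0,-0.0443]
  ],
  "dr": [
    [0,0,0],
    [0,0.0035,0],
    [0,0.0035,0],
    [0,0.0035,0],
    [0,0.0035,0],
    [0,0.0035,0],
    [0,0.0035,0],
    [0,0.0035,0],
    [0,0.0035,0],
    [0,0.0035,0],
    [0,0.0035,0]
  ]
}}

```text
time: 21.25
eef_pos: [0.5402, -0.0977, 0.1135]
tcp_rot: [0.428, 0.563, -0.428, 0.563]
contact_force: [0.0, 0.2, -0.6]
opening: 0.219
```

```bash
python3 - <<'E'
from h import *
stat();shot('wrist','wrist15.png'); shot('scene','scene15.png');stat()
a=cv2.imread('pics/wrist15.png'); A=cv2.resize(a[90:240,205:305],None,fx=4,fy=4,interpolation=2)
s=cv2.imread('pics/scene15.png'); B=cv2.resize(s[130:210,160:215],None,fx=7,fy=7,interpolation=2)
W=np.zeros((600,790,3),np.uint8); W[:600,:400]=A; W[:560,400:785]=B
cv2.imwrite('pics/c15.png',W)
E
```

```text
t 21.25 p [ 0.5402 -0.0977  0.1135] x [-0.001 -0.    -1.   ] y [ 0.964  0.267 -0.001] yaw 0.27 F [ 0.03  0.21 -0.6 ] M [-0.03 -0.01 -0.01] op 0.219 q [-0.36  0.14  1.98 -0.    1.02 -0.63]
t 21.35 p [ 0.5402 -0.0976  0.1136] x [-0.001 -0.    -1.   ] y [ 0.964  0.267 -0.001] yaw 0.271 F [ 0.19  0.73 -0.73] M [-0.06  0.02  0.03] op 0.222 q [-0.36  0.14  1.98 -0.    1.02 -0.63]
```

View pics/c15.png

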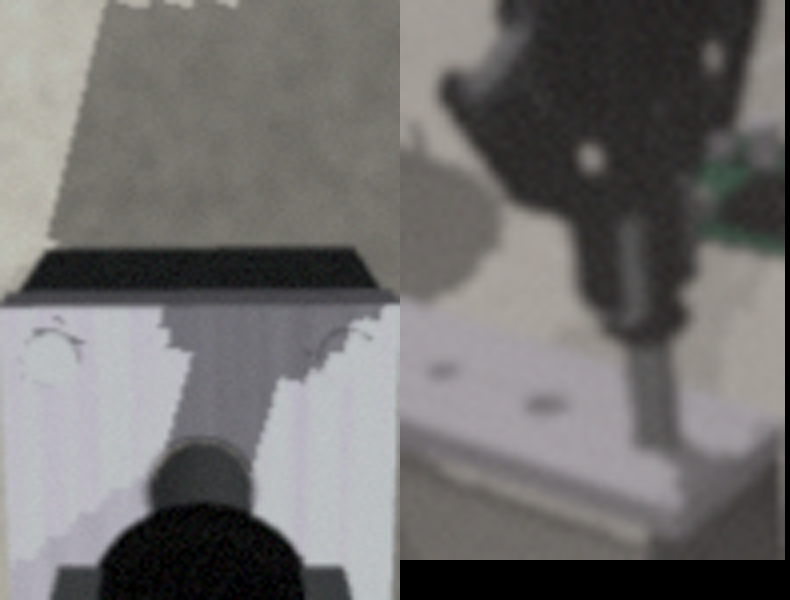

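It goes in 2.3 mm with no force. Before pushing home I check the sideways play here: ±0.5 mm for a 15 mm shank, ±2 mm for a 12 mm one.

>>> {"method": "play_rows", "body": {
  "claw": [255,255,255,255],
  "travel": [
    [0,0.0005,0],
    [0,0.001,0],
    [0,0.0015,0],
    [0,0.0015,0]
  ],
  "dr": [
    [0,0,0],
    [0,0,0],
    [0,0,0],
    [0,0,0]
  ]
}}

```text
time: 21.75
eef_pos: [0.541, -0.0974, 0.1135]
tcp_rot: [0.427, 0.564, -0.429, 0.562]
contact_force: [-3.8, -1.3, 0.8]
opening: 0.221
```

>>> {"method": "play_rows", "body": {
  "claw": [255,255,255,255,255],
  "travel": [
    [0,-0.0007,0],
    [0,-0.0014,0],
    [0,-0.0021,0],
    [0,-0.0028,0],
    [0,-0.0028,0]
  ],
  "dr": [
    [0,0,0],
    [0,0,0],
    [0,0,0],
    [0,0,0],
    [0,0,0]
  ]
}}

```text
time: 22.25
eef_pos: [0.5392, -0.098, 0.1138]
tcp_rot: [0.428, 0.563, -0.428, 0.563]
contact_force: [2.2, 0.2, -2.2]
opening: 0.223
```

Play is about 1 mm in all after flex, so this is a 15 mm shank in the 16 mm hole and hole3 is its size. I recentre and go down.

```bash
python3 - <<'E'
from h import *
stat(); plan((.5401,-.0975,.0715),.27)
E
```

```text
t 22.25 p [ 0.5392 -0.098   0.1138] x [-0.001 -0.    -1.   ] y [ 0.964  0.267 -0.001] yaw 0.27 F [ 2.23  0.15 -2.22] M [ 0.22 -0.59  0.01] op 0.223 q [-0.36  0.14  1.98 -0.    1.02 -0.63]
travel [ 0.0423  0.0011 -0.0002] dr [0.0005 0.0003 0.0007] deg 0.1
```

>>> {"method": "play_rows", "body": {
  "claw": [255,255,255,255,255,255],
  "travel": [
    [0,0.001,-0.0002],
    [0.002,0.001,-0.0002],
    [0.004,0.001,-0.0002],
    [0.006,0.001,-0.0002],
    [0.008,0.001,-0.0002],
    [0.008,0.001,-0.0002]
  ],
  "dr": [
    [0,0,0],
    [0,0,0],
    [0,0,0],
    [0,0,0],
    [0,0,0],
    [0,0,0]
  ]
}}

```text
time: 22.85
eef_pos: [0.5397, -0.0974, 0.1052]
tcp_rot: [0.428, 0.563, -0.428, 0.562]
contact_force: [0.5, -0.4, -1.0]
opening: 0.221
```

```bash
python3 - <<'E'
from h import *
stat()
E
```

```text
t 22.85 p [ 0.5397 -0.0974  0.1052] x [-0.002 -0.    -1.   ] y [ 0.964  0.267 -0.002] yaw 0.27 F [ 0.47 -0.36 -1.  ] M [-0.01  0.01  0.  ] op 0.221 q [-0.36  0.15  1.98 -0.    1.01 -0.63]
```

>>> {"method": "play_rows", "body": {
  "claw": [255,255,255,255,255,255,255],
  "travel": [
    [0.003,0.0002,0],
    [0.006,0.0002,0],
    [0.009,0.0002,0],
    [0.012,0.0002,0],
    [0.015,0.0002,0],
    [0.018,0.0002,0],
    [0.018,0.0002,0]
  ],
  "dr": [
    [0,0,0],
    [0,-0.001,0],
    [0,-0.001,0.001],
    [0,-0.001,0.001],
    [0,0,0.001],
    [0,0,0.001],
    [0,0,0.001]
  ]
}}

```text
time: 23.55
eef_pos: [0.5397, -0.0974, 0.0867]
tcp_rot: [0.428, 0.563, -0.428, 0.563]
contact_force: [0.4, -0.4, -0.3]
opening: 0.218
```

```bash
python3 - <<'E'
from h import *
stat()
E
```

```text
t 23.55 p [ 0.5397 -0.0974  0.0867] x [-0.001  0.    -1.   ] y [ 0.964  0.267 -0.001] yaw 0.27 F [ 0.43 -0.38 -0.25] M [-0.02 -0.02 -0.02] op 0.218 q [-0.36  0.18  1.99 -0.    0.97 -0.63]
```

Free all the way so far. Another 15.5 mm, to just short of home.

>>> {"method": "play_rows", "body": {
  "claw": [255,255,255,255,255,255,255,255],
  "travel": [
    [0.003,0.0001,0],
    [0.006,0.0001,0],
    [0.009,0.0001,0],
    [0.012,0.0001,0],
    [0.014,0.0001,0],
    [0.0155,0.0001,0],
    [0.0163,0.0001,0],
    [0.0163,0.0001,0]
  ],
  "dr": [
    [0,0,0],
    [0,0,0],
    [0,0,0],
    [0,0,0],
    [0,0,0],
    [0,0,0],
    [0,0,0],
    [0,0,0]
  ]
}}

```text
time: 24.35
eef_pos: [0.5399, -0.0974, 0.0709]
tcp_rot: [0.428, 0.563, -0.428, 0.562]
contact_force: [-1.1, -0.3, 3.5]
opening: 0.22
```

>>> {"method": "play_rows", "body": {
  "claw": [255,255,255],
  "travel": [
    [0.0005,0,0],
    [0.0007,0,0],
    [0.0007,0,0]
  ],
  "dr": [
    [0,0,0],
    [0,0,0],
    [0,0,0]
  ]
}}

```text
time: 24.65
eef_pos: [0.5399, -0.0973, 0.0709]
tcp_rot: [0.428, 0.563, -0.428, 0.562]
contact_force: [-2.4, 0.9, 4.7]
opening: 0.219
```

Flange home: contact at TCP z 0.0709 (predicted 0.0708), 4.7 N. I let go.

>>> {"method": "play_rows", "body": {
  "claw": [200,150,100,60,60,60,60],
  "travel": [
    [0,0,0],
    [0,0,0],
    [0,0,0],
    [0,0,0],
    [0,0,0],
    [0,0,0],
    [0,0,0]
  ],
  "dr": [
    [0,0,0],
    [0,0,0],
    [0,0,0],
    [0,0,0],
    [0,0,0],
    [0,0,0],
    [0,0,0]
  ]
}}

```text
time: 25.35
eef_pos: [0.5399, -0.0974, 0.0708]
tcp_rot: [0.428, 0.563, -0.428, 0.562]
contact_force: [0.4, -0.7, 0.0]
opening: 0.764
```

>>> {"method": "play_rows", "body": {
  "claw": [60,60,60,60,60,60,60,60,60,60],
  "travel": [
    [-0.005,0,0],
    [-0.015,0,0],
    [-0.03,0,0],
    [-0.05,0,0],
    [-0.07,0,0],
    [-0.09,0,0],
    [-0.11,0,0],
    [-0.13,0,0],
    [-0.13,0,0],
    [-0.13,0,0]
  ],
  "dr": [
    [0,0,0],
    [0,0,0],
    [0,0,0],
    [0,0,0],
    [0,0,0],
    [0,0,0],
    [0,0,0],
    [0,0,0],
    [0,0,0],
    [0,0,0]
  ]
}}

```text
time: 26.35
eef_pos: [0.5403, -0.0975, 0.2018]
tcp_rot: [0.428, 0.563, -0.428, 0.563]
contact_force: [0.4, 0.1, 0.3]
opening: 0.763
```

```bash
python3 - <<'E'
from h import *
np.set_printoptions(precision=4,suppress=True)
stat();w=shot('wrist','wrist16.png'); s=shot('scene','scene16.png');t=shot('top','top16.png')
a=cv2.imread('pics/wrist16.png'); s_=cv2.imread('pics/scene16.png')
B=cv2.resize(s_[150:230,130:230],None,fx=4,fy=4,interpolation=2)
W=np.zeros((384,720,3),np.uint8); W[:,:320]=a[:,100:420]; W[:320,320:720]=B
cv2.imwrite('pics/c16.png',W)
# head in wrist depth
v,u=np.mgrid[150:384:2,200:310:2]; P=np.array([bydepth(w,(i,j)) for i,j in zip(u.ravel(),v.ravel())])
k=(P[:,2]>.09)&(P[:,2]<.11)&(abs(P[:,1]+.0976)<.03)&(abs(P[:,0]-.54)<.03); print('head top z pct',np.percentile(P[k,2],[10,50,90]) if k.sum() else None,P[k].mean(0),k.sum())
E
```

```text
t 26.35 p [ 0.5403 -0.0975  0.2018] x [ 0.    -0.001 -1.   ] y [0.964 0.267 0.   ] yaw 0.271 F [0.37 0.08 0.28] M [ 0.   -0.03 -0.08] op 0.763 q [-0.36  0.04  1.92 -0.    1.19 -0.63]
head top z pct [0.097  0.0985 0.0997] [ 0.5385 -0.0963  0.0983] 159
```

View pics/c16.png

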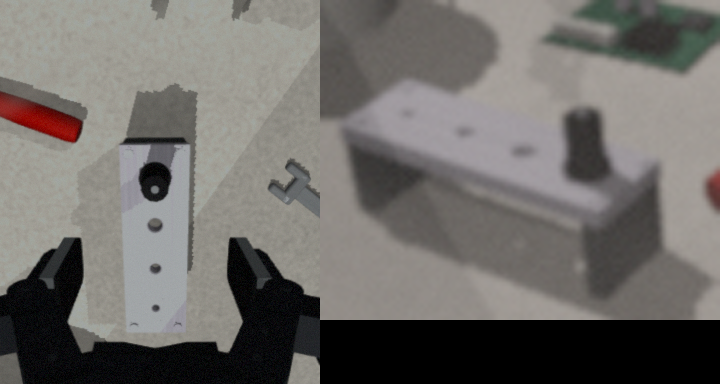

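View pics/scene16.png

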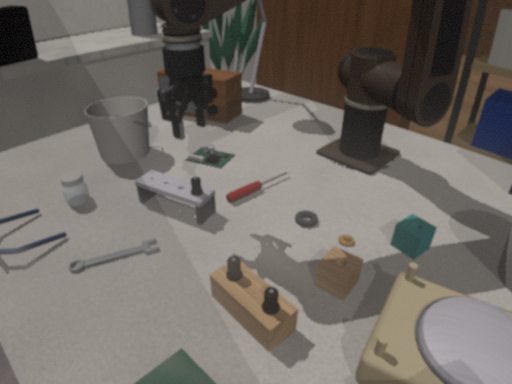

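The spindle stands upright in hole3, head at (196,186) in the scene view, with its top at z = 0.0985 (expected 0.098, flange on the plate). The two rack spindles, at (234,267) and (271,298), have not moved. The gripper is clear, so I hand in.

```bash
python3 -c "
from plant import ctrl
print(ctrl.sign_off())"
```

```text
the job is handed in; nothing more can be done
None
```

The spindle from the single wooden stand is gauged: its size is the 16 mm hole (hole3), so its shank is the 15 mm one. It now stands there fully home and released. I handed the job in at about 26 s; the sign-off reports no verdict.

| Hole | Result | Press force | What I felt |
|---|---|---|---|
| hole0 (7 mm) | refused | up to 7.8 N | no sinking |
| hole1 (10 mm) | refused | up to 6.6 N | no sinking, also while feeling ±1 mm around |
| hole2 (13 mm) | refused | up to 8.0 N | chamfer sunk about 1 mm, held by the rim in both directions |
| hole3 (16 mm) | passed | 4.7 N seating the flange | about 1 mm of play in all, then slid down freely |

**Last checks:**
- The flange met the plate at tool height 0.0709 (0.0708 predicted).
- After release the head top is at 0.0985 m (0.098 expected).
- The gripper is clear.
- The two rack spindles look unmoved.

**Disagreements:**
- **Shank size:** I first took the shank for 12 mm. The close silhouette gave about 14.5 mm, and the play in hole3 settled it as 15 mm.
- **Press centring:** because of that first guess, the presses at hole0 and hole1 were about 1.3 to 1.5 mm off centre, going by the hole2 centre I felt later. I did not go back to repeat them, since a 15 mm shank cannot enter those holes.
- **Camera offset:** the wrist camera placed points about 2.5 mm off from the other two cameras, so I corrected by relative measurements and by feel.

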